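# Load the dial scale and zero its bezel

### The job

Stand the two orange-capped jars from the counter upright on the two empty circles in the front of the scale's pan, so that all four orange-capped jars stand in a neat square on their circles; put them down gently, never pushing the pan down to its stop. Then, with the pan loaded, turn the dial's bezel clockwise until the tip of the red needle stands over the green zero mark, and let go. Leave the blue-capped jar and everything else on the counter where it is.

Things in the scene. Friction and masses are not known exactly. Their poses are not given: they have to be found in the camera images.
- scale: Dial scale fixed to the counter: white housing 170 (x) x 330 (y) x 45 mm, yaw up to 0.25 rad. Origin: centre of its underside; at yaw 0 x points away from the robot, y left. Left: aluminium pan 150 x 150 mm centred at y = +80 mm. Right: dial head, 116 mm square, whose face slopes 0.60 rad (34 deg) to face the robot (scale's -x) and up.
- dial_centre (a point): Point on the dial's axis at mid-height of the bezel's grip rim. Axes as scale; outward dial axis = (-sin 0.60, 0, cos 0.60) in them. Bezel: black knurled ring, 60 mm dia., rim 10 mm to either side of this point along the axis, a 4 mm steel lip on top; under it a 16 mm free gap to the sloping face round a 40 mm neck.
- bezel (a joint): Angle of the bezel with its white dial plate and green zero mark, rad: 0 = zero mark at the uphill side (12 o'clock), positive = clockwise seen looking at the dial. Turns from -1.8 to 3.4, stiff with about 0.05 N m friction and stays where left.
- needle (a joint): Angle of the red needle, rad, zero and sense as bezel; the scale reads zero when needle = bezel. Driven by the pan, 300 rad per metre of sinking; 0 at the start (two jars on the pan). Two more jars take it clockwise to about 1.2 to 1.95, by their unknown masses; it settles in about half a second.
- pan (a joint): How far the sprung pan has sunk from its start, m (down positive), 400 N/m; bottom stop at 0.020.
- needle_tip (a point): Tip of the red needle, 22 mm from the dial's axis.
- zero_mark (a point): The green zero mark (4 mm wide, 11 mm long) on the white dial plate, 22 mm from the dial's axis; it turns with the bezel; in the same plane as the needle tip.
- spot_front_left (a point): Front left circle (towards the robot, scale +y); empty at the start. Blue ring of 47 mm outer dia. painted on the pan; the point is its centre on the pan's upper face (78 mm above the counter at the start), sinking with the pan. The four centres make a square of 66 mm.
- spot_front_right (a point): Front right circle (towards the robot, scale -y); empty at the start. Blue ring of 47 mm outer dia. painted on the pan; the point is its centre on the pan's upper face (78 mm above the counter at the start), sinking with the pan. The four centres make a square of 66 mm.
- spot_back_left (a point): Back left circle, holding an orange-capped jar. Blue ring of 47 mm outer dia. painted on the pan; the point is its centre on the pan's upper face (78 mm above the counter at the start), sinking with the pan. The four centres make a square of 66 mm.
- spot_back_right (a point): Back right circle, holding an orange-capped jar. Blue ring of 47 mm outer dia. painted on the pan; the point is its centre on the pan's upper face (78 mm above the counter at the start), sinking with the pan. The four centres make a square of 66 mm.
- jar_a: White jar with ORANGE cap: body 40 mm dia. up to 44 mm, cap 37 mm dia. up to 58 mm height; 80 to 130 g. Origin: centre of its underside. Grip it by the white body. Stands on the counter at the start, to be loaded.
- jar_b: White jar with ORANGE cap: body 40 mm dia. up to 44 mm, cap 37 mm dia. up to 58 mm height; 80 to 130 g. Origin: centre of its underside. Grip it by the white body. Stands on the counter at the start, to be loaded.
- jar_c: White jar with ORANGE cap: body 40 mm dia. up to 44 mm, cap 37 mm dia. up to 58 mm height; 100 g. Origin: centre of its underside. Grip it by the white body. Already on a back circle of the pan.
- jar_d: White jar with ORANGE cap: body 40 mm dia. up to 44 mm, cap 37 mm dia. up to 58 mm height; 100 g. Origin: centre of its underside. Grip it by the white body. Already on a back circle of the pan.
- blue_jar: The decoy: same white jar (40 mm dia., 58 mm tall) but with a BLUE cap; loose, stays where it is. Origin: centre of its underside.
- tube_rack: Blue rack of capped sample tubes, 80 x 200 x 103 mm, loose; a bystander. Origin: centre of its underside.
- wash_bottle: Clear bottle with red cap, 60 mm dia., 150 mm tall, loose; a bystander. Origin: centre of its underside.
- beaker: Glass beaker, 70 mm dia., 80 mm tall, loose; a bystander. Origin: centre of its underside.
- timer: Grey pocket timer lying flat, 50 x 70 x 18 mm, loose; a bystander. Origin: centre of its underside.
- marker: Black marker pen lying flat, 14 mm dia., about 120 mm long, loose; a bystander. Origin: its underside at mid-length.
- tip_box: Yellow box, 80 x 120 x 50 mm, loose; a bystander. Origin: centre of its underside.

How it is judged:
By the outcome, as a careful person would: the job done as asked, in the order asked, and still so for the second after the job is handed in, with the robot touching nothing.
It also fails if it takes over 69 s, if anything falls off the work surface, if the arm or the gripper's body presses on something with over 40 N, if the wrist force passes 120 N, or if a joint passes its speed limit or range.

### The arm

A 6-joint arm with a two-finger parallel gripper is mounted at the origin on the work surface. World frame = base frame: x ahead of the robot, y to its left, z up, the work surface at z = 0. Lengths are in m, angles in rad, forces in N, time in s.
With the tool pointing down it reaches from about 0.25 to 0.775 m from the base axis. Payload 4 kg.
Tool frame: the origin (TCP) lies midway between the tips of the shut fingers; the grasp point (between the pads) lies 19 mm behind it; x points along the fingers, y is the direction in which the jaws open and shut, and the axes are right-handed (so a half turn about x gives the same grasp; the last joint's range is limited). The gripper opens to 85 mm and grips with 20 to 120 N. Pads are 22 mm wide; open, the fingers measure 114 mm over their backs; the gripper's body (76 mm by 85 mm) begins 54 mm behind the grasp point. The pads swing forward as they close: fully open they stand 13 mm farther back than shut.
Start: joints at [-1.246, 0.087, 1.371, -0, 1.684, -0.103], TCP at [0.228, -0.5, 0.231] pointing down, gripper open.
Joint ranges: [-3.1, 3.1], [-0.76, 2.03], [0.27, 2.55], [-1.08, 4.22], [0.17, 2.65], [-2.57, 2.57]. Speed limits (rad/s): [2.79, 2.79, 3.14, 3.14, 3.14, 3.14].

### API

Orientations are given as a rotation vector (axis times angle).
In Python, from workcell import telemetry, optics, finish_job gives the robot as it stands.
- The arm moves only by the tool servo_tool, never from a script. Its argument "rows" is a list of rows, each a list of 7 numbers: the opening, from 0 (shut) to 1 (fully open), then the shift along the world's x, y, z each as a share of 15 cm, from -1 to 1, then the turn, a rotation vector about the world's x, y, z each as a share of pi/4 rad, from -1 to 1. In form: [[fingers, x, y, z, ax, ay, az], ...]. A call has 1 to 12 rows; each row shifts and turns the pose as measured when the row begins; what a row does not reach is not made up. A row lasts 1/12 s, in which the tool goes at most 41.7 mm and 7.16 degrees, less where a joint would pass 70% of its speed; a pose out of reach is approached as far as the arm can. A call with a number of a shift or a turn outside -1 to 1 is refused whole. A call with a gripper value outside its range is refused whole. The fingers move at their own pace and stop on an object; the grip force is fixed at half the most. Time passes only in rows, so rows that do not move let the fingers close. It gives the time, the measured TCP pose, the force and the opening at its end, in the units of the state.
- telemetry.sense(): the state, without advancing time (a new reading comes with each control period).
- optics.read_camera(name): name is "side" or "top"; returns a dict with "pixels" (400x640x3 uint8, red, green, blue), "intrinsics" (3x3 intrinsics, pixels), "world_to_cam" (4x4, takes a point from world to camera coordinates). Camera axes: x right, y up, looking along -z (the intrinsics and any distortion apply to the point x, -y, -z); pixel columns grow to the right and rows downward; lengths in m; the calibration is good to about 2 mm. A picture is of the moment at which its call begins. There is no depth.
- finish_job(): hands the job in, once; it reports no verdict.
The state is a dict: "t": time; "q": joint angles; "joint_vel": joint speeds; "effort": joint torques, N m; "tcp_pos": TCP position; "orientation": TCP orientation; "ft_force": force on the tool from outside, world axes, zero at the start; "ft_torque": the same for the moment, N m; "finger_gap": finger opening in m.
Only numpy, scipy, OpenCV 4.12 (cv2) and the standard library are available. Lean on these libraries where they do the work, as an engineer would, in place of code of your own. Each camera call takes 0.05 s, during which the arm holds its last target.

## Working session

There is one attempt and no reset: what is moved stays moved. The work goes in short steps, Python scripts to look and compute and a tool call to move; the robot and the scene stay as the last step left them, time stands still between calls to the robot, and variables do not carry over. Pictures are saved under pics/ and viewed, and the job is handed in when it is done.

Besides the shell and the picture viewer there is one more tool, called after ">>>" as name([rows], argument=value, ...), one row to a line, values as JSON. servo_tool: Moves the arm, as the interface text tells. Shift numbers are shares of 15 cm and turn numbers shares of pi/4 rad, none past 1 either way. Its arguments: {"type":"object","properties":{"rows":{"type":"array","items":{"type":"array","items":{"type":"number"}}}},"required":["rows"]}

```bash
mkdir -p pics; ls
python3 - <<'E'
from workcell import telemetry, optics
import cv2,pickle
for n in("side","top"):
    r=optics.read_camera(n); cv2.imwrite(f"pics/{n}0.png",r["pixels"][...,::-1]); pickle.dump(r,open(f"pics/{n}0.pkl","wb"))
    print(n,r["intrinsics"],r["world_to_cam"],r.keys())
print(telemetry.sense())
E
```

```text
pics
side [[438.57886117   0.         321.54878199]
 [  0.         438.57886117 196.13030547]
 [  0.           0.           1.        ]] [[ 0.90920941 -0.41630752 -0.00512831 -0.5227002 ]
 [ 0.23694741  0.50728287  0.82856503 -0.20226288]
 [-0.34233635 -0.75455426  0.55986935 -1.23399984]
 [ 0.          0.          0.          1.        ]] dict_keys(['pixels', 'intrinsics', 'world_to_cam'])
top [[439.51414868   0.         317.9670906 ]
 [  0.         439.51414868 199.74030308]
 [  0.           0.           1.        ]] [[ 0.02639369 -0.99961395 -0.0086789  -0.02429034]
 [ 0.99286162  0.02520324  0.11657871 -0.56049371]
 [-0.11631497 -0.01169389  0.99314354 -1.31166083]
 [ 0.          0.          0.          1.        ]] dict_keys(['pixels', 'intrinsics', 'world_to_cam'])
{'t': 0.1, 'q': array([-1.24611696e+00,  8.79108372e-02,  1.37214901e+00, -1.01163135e-05,
        1.68359086e+00, -1.03111874e-01]), 'joint_vel': array([-0.00095614, -0.00037349, -0.00318334,  0.00048531, -0.00077774,
       -0.00148936]), 'effort': array([ 2.61818721e-03, -3.53017008e+01, -3.14217997e+01,  1.96586888e-05,
        7.91420782e-03, -9.74550680e-07]), 'tcp_pos': array([ 0.22801413, -0.50000594,  0.23021663]), 'orientation': array([ 1.98564871,  0.43344803, -1.98613141]), 'ft_force': array([-0.60660172,  0.05848382, -0.28802905]), 'ft_torque': array([-0.01242121,  0.02308962,  0.02369277]), 'finger_gap': 0.0852741267219555}
```

View pics/side0.png

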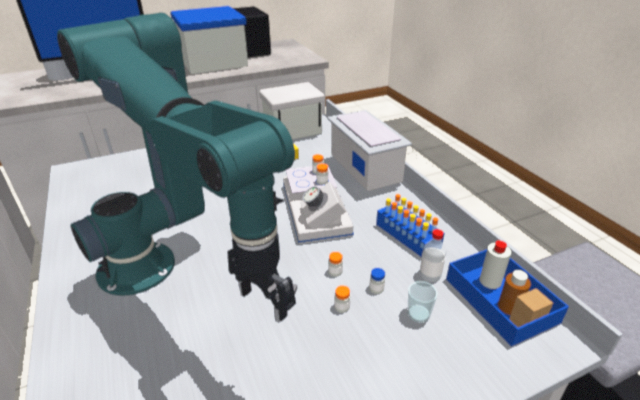

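View pics/top0.png

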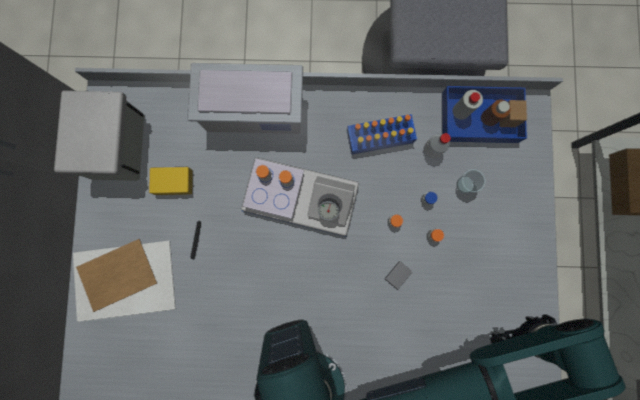

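The top view shows the loose orange jars at about (396,222) and (437,236), the blue jar at (430,198), the empty rings at (260,196) and (281,202), and the dial near (328,210).

```bash
cat > h.py <<'E'
import numpy as np, cv2, pickle
from scipy.optimize import least_squares
def load(n): return pickle.load(open(n,"rb"))
def ray(r,uv):
    K=r["intrinsics"];T=r["world_to_cam"];R=T[:3,:3];c=-R.T@T[:3,3]
    p=np.linalg.inv(K)@np.array([uv[0],uv[1],1.]); d=R.T@np.array([p[0],-p[1],-p[2]]);return c,d/np.linalg.norm(d)
def onz(r,uv,z):
    c,d=ray(r,uv);return c+d*(z-c[2])/d[2]
def proj(r,X):
    T=r["world_to_cam"];p=T[:3,:3]@np.array(X)+T[:3,3];q=r["intrinsics"]@np.array([p[0],-p[1],-p[2]]);return q[:2]/q[2]
def tri(a,ua,b,ub):
    ca,da=ray(a,ua);cb,db=ray(b,ub)
    A=np.stack([da,-db],1);s=np.linalg.lstsq(A,cb-ca,rcond=None)[0]
    P,Q=ca+da*s[0],cb+db*s[1];return (P+Q)/2,np.linalg.norm(P-Q)
def blobs(img,lo,hi,amin=8):
    h=cv2.cvtColor(img,cv2.COLOR_RGB2HSV);m=cv2.inRange(h,np.array(lo),np.array(hi))
    n,l,s,c=cv2.connectedComponentsWithStats(m)
    return [(c[i].round(1),s[i]) for i in range(1,n) if s[i][4]>=amin]
def grab(tag):
    from workcell import optics
    o={}
    for n in("side","top"):
        r=optics.read_camera(n);pickle.dump(r,open(f"pics/{n}{tag}.pkl","wb"));cv2.imwrite(f"pics/{n}{tag}.png",r["pixels"][...,::-1]);o[n]=r
    return o
def crop(r,x,y,w,h,k,name):
    im=r["pixels"][y:y+h,x:x+w,::-1];cv2.imwrite(name,cv2.resize(im,None,fx=k,fy=k,interpolation=cv2.INTER_CUBIC))
E
python3 - <<'E'
from h import *
S=load("pics/side0.pkl");T=load("pics/top0.pkl")
for n,r in(("side",S),("top",T)):
    print(n)
    for c,s in blobs(r["pixels"],(5,150,120),(20,255,255)): print(c,s)
    print('blue');
    for c,s in blobs(r["pixels"],(100,150,80),(125,255,255)): print(c,s)
for uv in [(396,222),(437,236),(430,198)]: print(onz(T,uv,.058))
crop(T,235,145,135,100,6,"pics/c_top0.png");crop(S,270,140,100,110,6,"pics/c_side0.png")
E
```

```text
side
[317.4 158.1] [313 155  10   7  59]
[321.9 167.5] [317 164  11   8  72]
[397.4 197.2] [396 195   4   6  21]
[393.8 205.5] [392 203   5   6  22]
[409.2 204.4] [408 202   4   6  20]
[405.8 213.1] [404 210   5   7  26]
[421.6 212.5] [420 210   4   6  22]
[418.5 221.3] [417 219   5   6  24]
[434.8 220.5] [433 218   5   6  25]
[335.4 257.4] [330 252  12  12 117]
[517.1 283.6] [506 274  24  17 139]
[342.  292.2] [336 286  13  13 145]
blue
[70.7 17.8] [  21    0  119   59 3460]
[207.8  17.7] [ 171    7   75   23 1269]
[358.1 163. ] [353 153  11  22 145]
[403. 230.] [377 208  55  48 945]
[499.4 300.2] [ 447  250  121   95 3407]
[512.6 266.2] [506 259  19  15 113]
[377.4 273.9] [372 269  12  11 116]
top
[407.5 117.1] [406 115   4   5  15]
[390.6 120.1] [389 118   4   5  15]
[374.2 123.5] [373 122   4   4  13]
[401.5 131.5] [400 130   4   4  14]
[385.1 134.6] [384 133   3   4  11]
[262.2 171.4] [257 166  12  12 108]
[285.  176.6] [280 171  11  12 105]
[396.  220.5] [391 215  11  12 102]
[437.  234.9] [432 230  11  11 104]
blue
[473.4 122.1] [ 447   86   79   53 1105]
[402.6 125.3] [392 119  22  12 104]
[385.9 128.3] [383 124   8   9  27]
[377.7 128.8] [376 126   5   7  18]
[412.5 136.2] [410 132   6   8  36]
[404.  137.9] [402 135   5   6  23]
[430.7 197.7] [426 193  11  11  92]
[ 0.49713773 -0.24417612  0.058     ]
[ 0.45871668 -0.36575419  0.058     ]
[ 0.571732  -0.3454202  0.058    ]
```

View pics/c_top0.png

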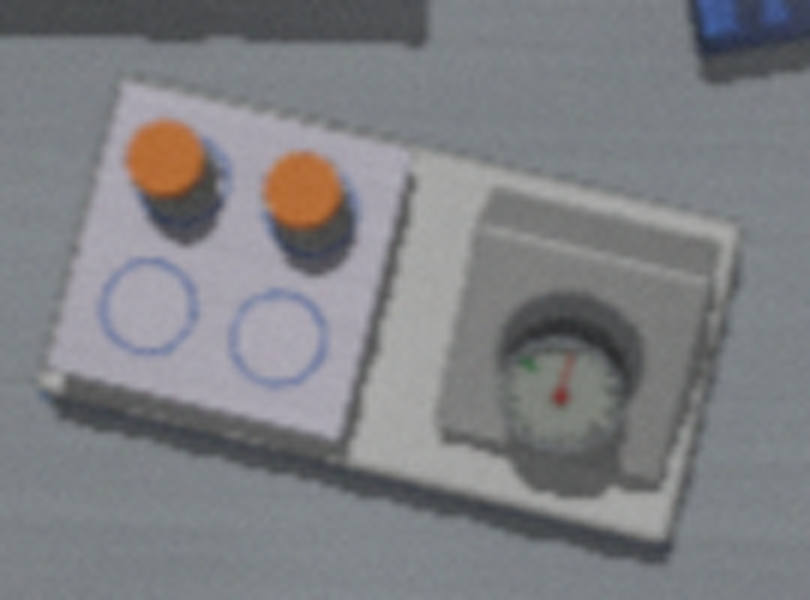

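View pics/c_side0.png

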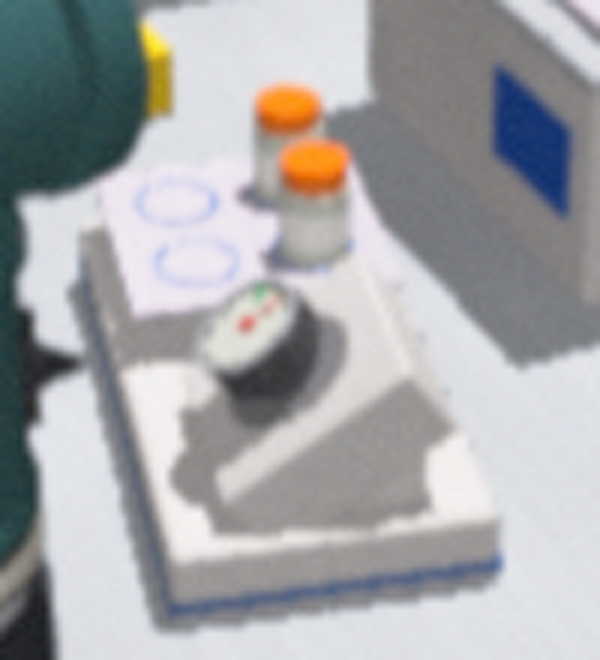

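Run:
```python
from h import *
S=load("pics/side0.pkl");T=load("pics/top0.pkl")
def rings(r,boxes,n):
    out=[]
    for (x,y,w,h) in boxes:
        im=r["pixels"][y:y+h,x:x+w].astype(float); 
        im=cv2.resize(im,None,fx=6,fy=6,interpolation=cv2.INTER_CUBIC)
        b=im[...,2]-im[...,0]; b=b-np.median(b)
        m=(b>18).astype(np.uint8)
        cs,_=cv2.findContours(m,cv2.RETR_EXTERNAL,cv2.CHAIN_APPROX_NONE)
        c=max(cs,key=lambda c:cv2.boundingRect(c)[2]*cv2.boundingRect(c)[3]);e=cv2.fitEllipse(c)
        uv=((e[0][0]+.5)/6-.5+x,(e[0][1]+.5)/6-.5+y);out.append(uv);print(n,uv,np.array(e[1])/6,len(c))
    return out
rt=rings(T,[(249,184,21,22),(271,189,21,22)],'top')
rs=rings(S,[(290,167,18,12),(293,178,20,12)],'side')
for a,b in zip(rt,rs): print(onz(T,a,.078),onz(S,b,.078),tri(T,a,S,b))
for a,b,z in [((396,220.5),(335.4,257.4),0),((437,234.9),(342,292.2),0),((430.7,197.7),(377.4,273.9),0),((262.2,171.4),(317.4,158.1),0),((285,176.6),(321.9,167.5),0)]:
    print(tri(T,a,S,b))
# dial face centre: plate centre, mark, needle
def fcrop(x,y,k=6):return ((x+.5)/k-.5)
tc=(fcrop(560)+235,fcrop(397)+145); sc=(fcrop(247)+270,fcrop(324)+140);print('hub',tri(T,tc,S,sc))
tm=(fcrop(528)+235,fcrop(362)+145); sm=(fcrop(261)+270,fcrop(292)+140);print('mark',tri(T,tm,S,sm))
```

```text
top (259.27273178100586, 195.69186655680338) [15.92141215 16.4814504 ] 279
top (280.9854024251302, 200.99452209472656) [16.10985692 16.42635218] 279
side (304.8362070719401, 173.50868479410806) [2.19116831 5.03288174] 65
side (297.175430615743, 183.5469570159912) [3.56120841 5.51184591] 85
[0.56328305 0.16378748 0.078     ] [0.58206692 0.1524241  0.078     ] (array([0.57393351, 0.16087352, 0.07412968]), np.float64(0.02145774426196328))
[0.54912069 0.09888368 0.078     ] [0.53418502 0.10390508 0.078     ] (array([0.54150393, 0.10114498, 0.07884663]), np.float64(0.015709271535229677))
(array([ 0.50306922, -0.24589023,  0.04949156]), np.float64(0.0017584186892982815))
(array([ 0.46238642, -0.36792005,  0.04981375]), np.float64(0.00011991178498802557))
(array([ 0.57409803, -0.34961576,  0.05021294]), np.float64(0.0008767076398436636))
(array([0.62821872, 0.15072272, 0.12807958]), np.float64(0.0016514499923250957))
(array([0.61463878, 0.08467721, 0.12944992]), np.float64(0.0018824768694056424))Traceback (most recent call last):
  File "<stdin>", line 21, in <module>
TypeError: fcrop() missing 1 required positional argument: 'y'
```

Run:
```python
from h import *
S=load("pics/side0.pkl");T=load("pics/top0.pkl")
for uv,vv in [((396,220.5),(335.4,257.4)),((437,234.9),(342,292.2)),((430.7,197.7),(377.4,273.9))]: print(onz(T,uv,.055),onz(S,vv,.0515))
for uv,vv in [((262.2,171.4),(317.4,158.1)),((285,176.6),(321.9,167.5))]: print(onz(T,uv,.133),onz(S,vv,.13))
f=lambda x,y,a,b:((x+.5)/6-.5+a,(y+.5)/6-.5+b)
for n,p,q in [('FL',(148,306),(176,202)),('FR',(278,338),(198,263)),('hub',(560,397),(247,324)),('mark',(528,362),(261,292)),('plate',(563,398),(252,323)),('FLcorner housing',(52,385),(85,292)),('FRcorner',(664,543),(170,604))]:
    a=f(*p,235,145);b=f(*q,270,140);print(n,a,b,tri(T,a,S,b))
# housing model: yaw
for yaw in(-.205,-.215):
    c,s=np.cos(yaw),np.sin(yaw);Rz=np.array([[c,-s],[s,c]])
    pan=np.array([.5633,.1638])+Rz@np.array([.033,-.033])
    pan2=(np.array([.5633,.1638])+np.array([.5491,.0989])+np.array([.628,.1507])+np.array([.6146,.0847]))/4
    o=pan2-Rz@[0,.08];print(yaw,pan,pan2,'origin',o)
```

```text
[ 0.50183423 -0.24465129  0.055     ] [ 0.50293894 -0.24807392  0.0515    ]
[ 0.46210299 -0.36655015  0.055     ] [ 0.46168892 -0.36935292  0.0515    ]
[ 0.57307573 -0.34825237  0.055     ] [ 0.57379078 -0.35081365  0.0515    ]
[0.626546  0.1502884 0.133    ] [0.6276665  0.14744657 0.13      ]
[0.61314275 0.08467225 0.133     ] [0.61520959 0.08368413 0.13      ]
FL (259.25, 195.58333333333334) (298.9166666666667, 173.25) (array([0.56419614, 0.16380546, 0.07731708]), np.float64(0.0010622888528870286))
FR (280.9166666666667, 200.91666666666666) (302.5833333333333, 183.41666666666666) (array([0.55039721, 0.09889806, 0.07689028]), np.float64(0.0019432180845351222))
hub (327.9166666666667, 210.75) (310.75, 193.58333333333334) (array([ 0.52026822, -0.04030885,  0.12897746]), np.float64(0.0026334480756271114))
mark (322.5833333333333, 204.91666666666666) (313.0833333333333, 188.25) (array([ 0.53539335, -0.02464746,  0.1346574 ]), np.float64(0.00162069235444568))
plate (328.4166666666667, 210.91666666666669) (311.5833333333333, 193.41666666666666) (array([ 0.52087858, -0.04212935,  0.13031182]), np.float64(0.005104679442299706))
FLcorner housing (243.25, 208.75) (283.75, 188.25) (array([ 0.52962207,  0.22629718, -0.01112898]), np.float64(0.003838968418280224))
FRcorner (345.25, 235.08333333333331) (297.9166666666667, 240.25) (array([ 0.45483734, -0.09581864,  0.01387873]), np.float64(0.002469759647514571))
-0.205 [0.5888913  0.12477327] [0.58875  0.124525] origin [0.57246463 0.04620012]
-0.215 [0.58849976 0.12451931] [0.58875  0.124525] origin [0.57168221 0.04636689]
```

```bash
cat >> h.py <<'E'
from scipy.spatial.transform import Rotation as Ro
def st():
    from workcell import telemetry
    s=telemetry.sense();R=Ro.from_rotvec(s["orientation"]).as_matrix()
    print("t",s["t"],"q",s["q"].round(3),"p",s["tcp_pos"].round(4),"x",R[:,0].round(3),"y",R[:,1].round(3),"F",s["ft_force"].round(2),"gap",round(s["finger_gap"],4));return s,R
def turn(Rc,Rt): # total turn in units of pi/4
    v=Ro.from_matrix(Rt@Rc.T).as_rotvec();print("rotvec",v.round(4),"deg",np.degrees(np.linalg.norm(v)),"units total",(v/(np.pi/4)).round(3));return v
E
python3 -c "
from h import *
st()"
```

```text
t 0.1 q [-1.246  0.088  1.372 -0.     1.684 -0.103] p [ 0.228  -0.5     0.2302] x [-0.001  0.002 -1.   ] y [ 0.415 -0.91  -0.002] F [-0.61  0.06 -0.29] gap 0.0853
```

>>> servo_tool([
  [1,0.155,0.142,-0.056,0,0,0.016],
  [1,0.155,0.142,-0.056,0,0,0.016],
  [1,0.155,0.142,-0.056,0,0,0.016],
  [1,0.155,0.142,-0.056,0,0,0.016],
  [1,0.155,0.142,-0.056,0,0,0.016],
  [1,0.155,0.142,-0.056,0,0,0.016],
  [1,0.155,0.142,-0.056,0,0,0.016],
  [1,0.155,0.142,-0.056,0,0,0.016],
  [1,0.155,0.142,-0.056,0,0,0.016],
  [1,0.155,0.142,-0.056,0,0,0.016],
  [1,0.155,0.142,-0.056,0,0,0.016],
  [1,0.155,0.142,-0.056,0,0,0.016],
])

```text
t: 1.1
tcp_pos: [0.51, -0.2346, 0.1198]
orientation: [1.892, 0.564, -1.907]
ft_force: [0.1, -1.0, 0.3]
finger_gap: 0.0854
```

```bash
python3 -c "
from h import *
st()"
```

```text
t 1.1 q [-5.310e-01  1.670e-01  1.506e+00 -1.000e-03  1.479e+00  4.680e-01] p [ 0.51   -0.2346  0.1198] x [-0.009  0.003 -1.   ] y [ 0.541 -0.841 -0.008] F [ 0.05 -1.02  0.25] gap 0.0854
```

>>> servo_tool([
  [1,-0.04,-0.06,0,-0.004,-0.011,0],
  [1,0,0,0,0,0,0],
  [1,0,0,0,0,0,0],
])

```text
t: 1.35
tcp_pos: [0.5065, -0.2358, 0.1146]
orientation: [1.89, 0.577, -1.896]
ft_force: [-0.5, -0.6, -1.2]
finger_gap: 0.0854
```

>>> servo_tool([
  [1,-0.025,-0.065,-0.05,0,0,0],
  [1,0,0,-0.09,0,0,0],
  [1,0,0,-0.09,0,0,0],
  [1,0,0,-0.09,0,0,0],
  [1,0,0,-0.09,0,0,0],
  [1,0,0,-0.08,0,0,0],
  [1,0,0,-0.06,0,0,0],
  [1,0,0,0,0,0,0],
])

```text
t: 2.02
tcp_pos: [0.4966, -0.257, 0.0288]
orientation: [1.898, 0.559, -1.902]
ft_force: [-0.2, 0.3, -0.6]
finger_gap: 0.0853
```

```bash
python3 -c "
from h import *
st();o=grab('1');crop(o['side'],270,200,130,110,6,'pics/c_side1.png')"
```

```text
t 2.0167 q [-5.790e-01  2.370e-01  1.615e+00  1.000e-03  1.294e+00  4.220e-01] p [ 0.4966 -0.257   0.0288] x [-0.003  0.003 -1.   ] y [ 0.539 -0.843 -0.004] F [-0.23  0.35 -0.58] gap 0.0853
```

View pics/c_side1.png

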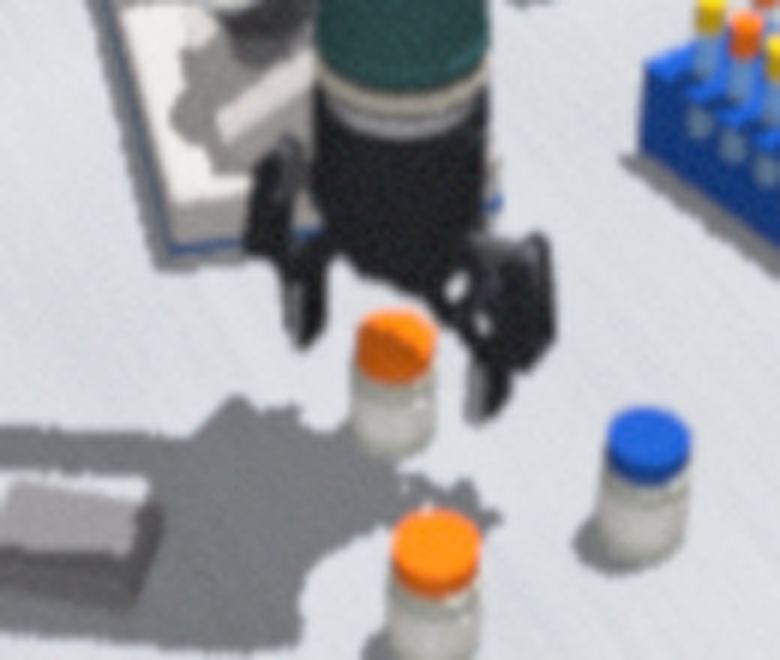

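View pics/top1.png

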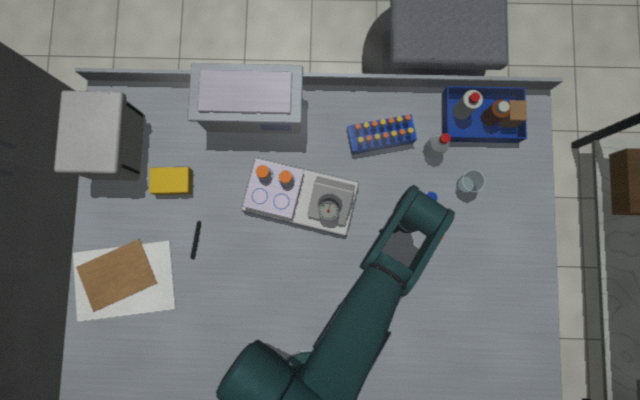

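>>> servo_tool([
  [1,0.03,0.055,-0.06,0,0,0],
  [1,0.01,0.02,-0.06,0,0,0],
  [1,0,0,-0.02,0,0,0],
  [1,0,0,0,0,0,0],
])

```text
t: 2.45
tcp_pos: [0.5065, -0.2468, 0.0113]
orientation: [1.903, 0.55, -1.893]
ft_force: [-0.6, -0.3, 0.6]
finger_gap: 0.0856
```

>>> servo_tool([
  [1,-0.025,0.005,-0.04,0,0,0],
  [1,0,0,0,0,0,0],
  [1,0,0,0,0,0,0],
])

```text
t: 2.7
tcp_pos: [0.5029, -0.2455, 0.0049]
orientation: [1.902, 0.551, -1.892]
ft_force: [-0.6, 0.2, 0.0]
finger_gap: 0.0852
```

Aligned on jar A. I'll close on it.

>>> servo_tool([
  [0.3,0,0,0,0,0,0],
  [0.3,0,0,0,0,0,0],
  [0.3,0,0,0,0,0,0],
  [0.3,0,0,0,0,0,0],
  [0.3,0,0,0,0,0,0],
  [0.3,0,0,0,0,0,0],
])

```text
t: 3.2
tcp_pos: [0.5033, -0.246, 0.0059]
orientation: [1.902, 0.549, -1.89]
ft_force: [0.2, 0.4, -2.2]
finger_gap: 0.0388
```

```bash
python3 -c "
from h import *
st()"
```

```text
t 3.2 q [-5.560e-01  2.560e-01  1.642e+00  1.000e-03  1.235e+00  4.450e-01] p [ 0.5033 -0.246   0.0059] x [ 0.007 -0.004 -1.   ] y [ 0.539 -0.842  0.007] F [ 0.23  0.36 -2.21] gap 0.0388
```

>>> servo_tool([
  [0.3,0,0,0.1,0,0,0],
  [0.3,0,0,0.2,0,0,0],
  [0.3,0,0,0.24,0,0,0],
  [0.3,0,0,0.24,0,0,0],
  [0.3,0,0.05,0.24,0,0,0],
  [0.3,0.02,0.1,0.22,0,0,0],
  [0.3,0.03,0.2,0.1,0,0,0],
  [0.3,0.03,0.24,0,0,0,0],
  [0.3,0.03,0.24,0,0,0,0],
  [0.3,0.03,0.24,0,0,0,0],
  [0.3,0.03,0.24,0,0,0,0],
  [0.3,0.03,0.24,0,0,0,0],
])

```text
t: 4.2
tcp_pos: [0.5265, -0.0089, 0.2119]
orientation: [1.91, 0.542, -1.908]
ft_force: [-0.1, -0.5, -1.1]
finger_gap: 0.039
```

```bash
python3 -c "
from h import *
st()"
```

```text
t 4.2 q [-1.250e-01  3.900e-02  1.460e+00  1.000e-03  1.641e+00  8.930e-01] p [ 0.5265 -0.0089  0.2119] x [ 0.001  0.001 -1.   ] y [ 0.525 -0.851  0.   ] F [-0.06 -0.51 -1.11] gap 0.039
```

>>> servo_tool([
  [0.3,0.05,0.24,0,0,0,0],
  [0.3,0.05,0.24,0,0,0,0],
  [0.3,0.05,0.24,0,0,0,0],
  [0.3,0.04,0.15,-0.05,0,0,0],
  [0.3,0.02,0.05,-0.1,0,0,0],
  [0.3,0,0,-0.1,0,0,0],
  [0.3,0,0,0,0,0,0],
  [0.3,0,0,0,0,0,0],
])

```text
t: 4.87
tcp_pos: [0.5565, 0.1463, 0.1715]
orientation: [1.903, 0.557, -1.902]
ft_force: [0.7, 0.5, 0.2]
finger_gap: 0.0392
```

```bash
python3 -c "
from h import *
st()"
```

```text
t 4.8667 q [0.156 0.162 1.407 0.004 1.573 1.161] p [0.5565 0.1463 0.1715] x [-0.     0.004 -1.   ] y [ 0.536 -0.844 -0.004] F [0.74 0.53 0.16] gap 0.0392
```

>>> servo_tool([
  [0.3,0.05,0.11,-0.05,0,0,0],
  [0.3,0,0,-0.1,0,0,0],
  [0.3,0,0,-0.15,0,0,0],
  [0.3,0,0,0,0,0,0],
  [0.3,0,0,0,0,0,0],
])

```text
t: 5.28
tcp_pos: [0.5661, 0.1607, 0.1301]
orientation: [1.911, 0.551, -1.898]
ft_force: [0.8, 0.3, -0.2]
finger_gap: 0.0387
```

```bash
python3 -c "
from h import *
st();o=grab('2');crop(o['side'],250,130,120,90,6,'pics/c_side2.png')"
```

```text
t 5.2833 q [0.178 0.208 1.436 0.003 1.491 1.188] p [0.5661 0.1607 0.1301] x [ 0.006  0.004 -1.   ] y [ 0.532 -0.847 -0.001] F [ 0.77  0.3  -0.24] gap 0.0387
```

View pics/c_side2.png

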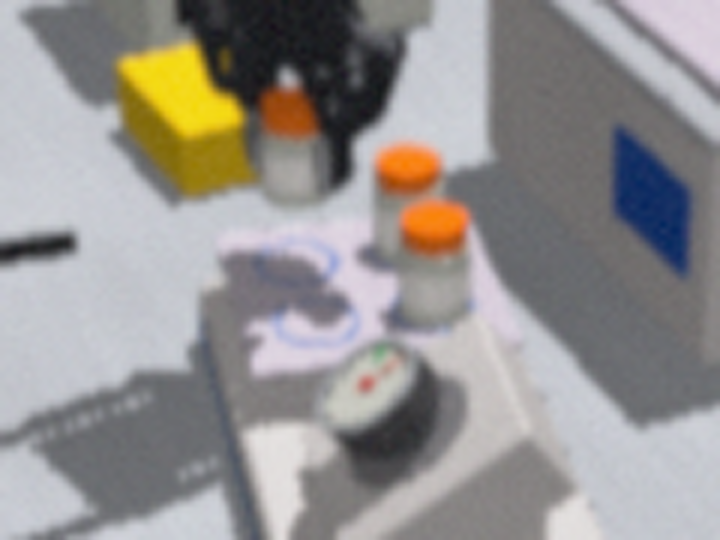

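>>> servo_tool([
  [0.3,-0.015,0.022,-0.08,-0.005,0.008,0],
  [0.3,0,0,-0.08,0,0,0],
  [0.3,0,0,-0.06,0,0,0],
  [0.3,0,0,0,0,0,0],
  [0.3,0,0,0,0,0,0],
])

```text
t: 5.8
tcp_pos: [0.5655, 0.1638, 0.0984]
orientation: [1.91, 0.547, -1.899]
ft_force: [0.4, -1.1, -0.7]
finger_gap: 0.0391
```

```bash
python3 -c "
from h import *
st();o=grab('3');crop(o['side'],250,130,120,90,6,'pics/c_side3.png')"
```

```text
t 5.8 q [0.186 0.23  1.475 0.    1.431 1.197] p [0.5655 0.1638 0.0984] x [ 0.006  0.001 -1.   ] y [ 0.531 -0.848  0.002] F [ 0.42 -1.07 -0.71] gap 0.0391
```

View pics/c_side3.png

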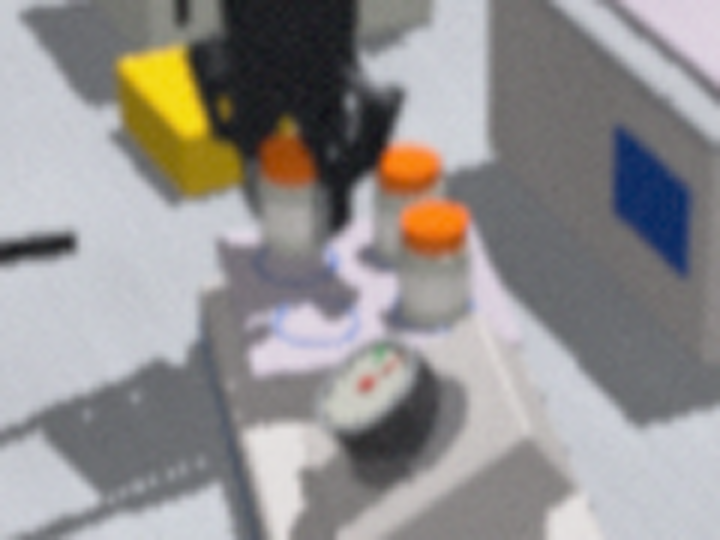

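>>> servo_tool([
  [0.3,-0.014,0.003,-0.04,0,0.006,0],
  [0.3,0,0,-0.03,0,0,0],
  [0.3,0,0,-0.02,0,0,0],
  [0.3,0,0,0,0,0,0],
  [0.3,0,0,0,0,0,0],
])

```text
t: 6.32
tcp_pos: [0.5639, 0.1645, 0.0848]
orientation: [1.908, 0.548, -1.902]
ft_force: [-0.3, 0.7, -1.7]
finger_gap: 0.0385
```

```bash
python3 -c "
from h import *
st();o=grab('4');crop(o['side'],250,130,120,90,6,'pics/c_side4.png');crop(o['top'],235,145,135,100,6,'pics/c_top4.png')"
```

```text
t 6.3167 q [1.870e-01 2.390e-01 1.492e+00 1.000e-03 1.408e+00 1.198e+00] p [0.5639 0.1645 0.0848] x [ 0.002  0.002 -1.   ] y [ 0.531 -0.848 -0.   ] F [-0.28  0.67 -1.74] gap 0.0385
```

View pics/c_side4.png

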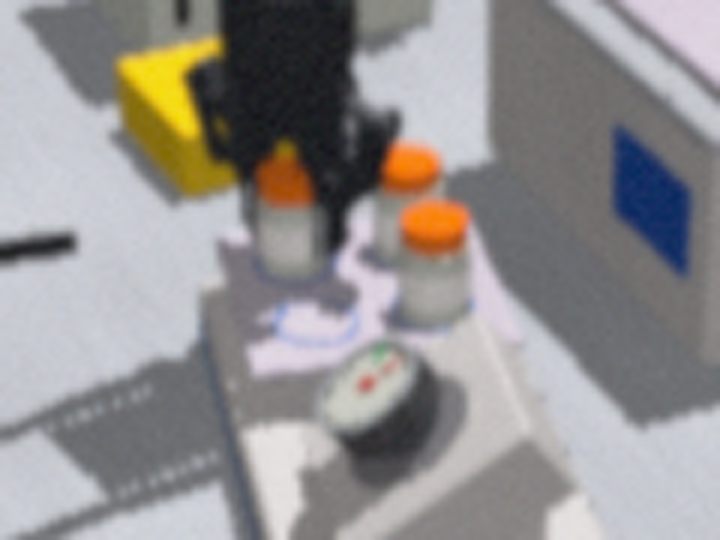

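View pics/c_top4.png

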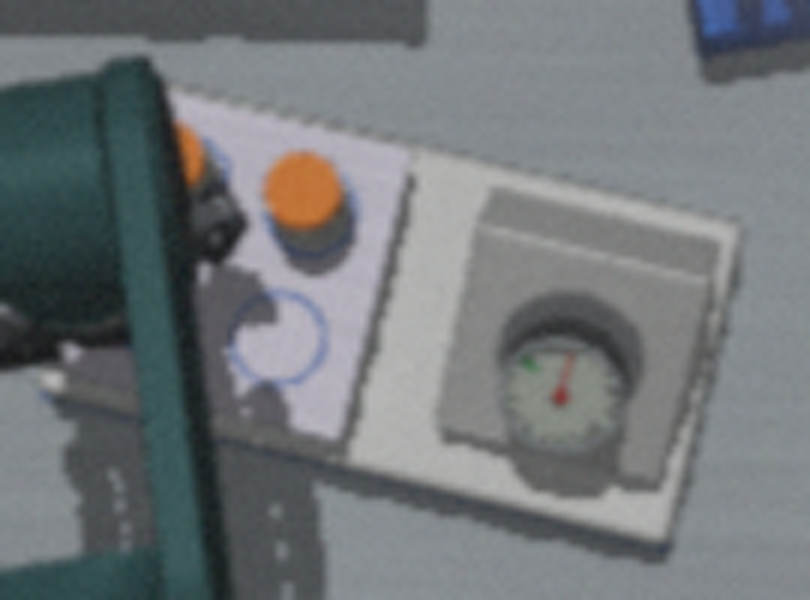

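```bash
python3 - <<'E'
from h import *
S=load("pics/side4.pkl")
for c,s in blobs(S["pixels"],(3,130,80),(22,255,255),20):
    if c[1]<200 and c[0]<350: print(c,s)
f=lambda x,y,a,b:((x+.5)/6-.5+a,(y+.5)/6-.5+b)
for n,X in [('ringFL',(.5638,.164,.078)),('ringL',(.5638-.0195*.9,.164-.02*.4,.078)),('captop',(.5638,.164,.137)),('capmid',(.5638,.164,.130)),('base',(.5638,.164,.079)),('BL',(.6265,.1505,.130)),('BR',(.6141,.0845,.13))]:
    p=proj(S,X);print(n,p,'crop',(p-[250,130]+.5)*6-.5)
im=S["pixels"][155:180,288:310]
for y in(170,171,172): print(S["pixels"][y,288:312].tolist())
E
python3 -c "
from h import *
S=load('pics/side4.pkl');crop(S,285,145,45,40,16,'pics/c4b.png')"
```

```text
[296.9 159.3] [293 154   9  10  70]
[317.4 157.8] [313 154  10   8  66]
[321.9 167.3] [317 163  11   9  79]
ringFL [298.62805371 173.09661944] crop [294.26832227 261.07971662]
ringL [294.73944229 175.3214662 ] crop [270.93665376 274.4287972 ]
captop [298.02439531 158.03548004] crop [290.64637187 170.71288025]
capmid [298.09742658 159.85759365] crop [291.08455951 181.64556189]
base [298.61804275 172.84684818] crop [294.20825649 259.58108909]
BL [316.71861173 157.77387502] crop [402.81167039 169.14325014]
BR [321.4878588 167.4585717] crop [431.42715279 227.25143022]
[[178, 172, 182], [186, 178, 191], [186, 177, 190], [161, 153, 164], [129, 126, 133], [139, 137, 136], [156, 153, 151], [166, 164, 159], [166, 164, 164], [168, 166, 163], [171, 168, 168], [175, 172, 169], [169, 167, 165], [153, 151, 149], [107, 109, 108], [90, 90, 92], [65, 67, 70], [41, 42, 44], [54, 54, 57], [115, 109, 117], [179, 170, 183], [203, 192, 206], [187, 178, 192], [175, 166, 180]]
[[138, 130, 139], [141, 134, 144], [138, 129, 139], [131, 125, 134], [126, 120, 126], [138, 134, 136], [153, 151, 149], [160, 158, 158], [167, 165, 161], [170, 167, 164], [173, 169, 168], [172, 169, 166], [172, 169, 168], [153, 153, 150], [110, 110, 109], [93, 95, 97], [71, 72, 75], [54, 56, 67], [97, 93, 105], [162, 154, 166], [201, 189, 205], [187, 175, 190], [147, 139, 151], [126, 123, 138]]
[[121, 116, 124], [123, 116, 125], [120, 114, 123], [118, 114, 124], [116, 113, 123], [124, 123, 128], [146, 145, 143], [160, 156, 156], [163, 161, 158], [167, 164, 162], [170, 166, 164], [172, 169, 167], [169, 165, 164], [149, 149, 145], [114, 114, 115], [103, 102, 107], [86, 86, 93], [88, 91, 111], [138, 137, 159], [197, 188, 205], [209, 197, 212], [169, 159, 172], [126, 122, 132], [107, 105, 120]]
```

View pics/c4b.png

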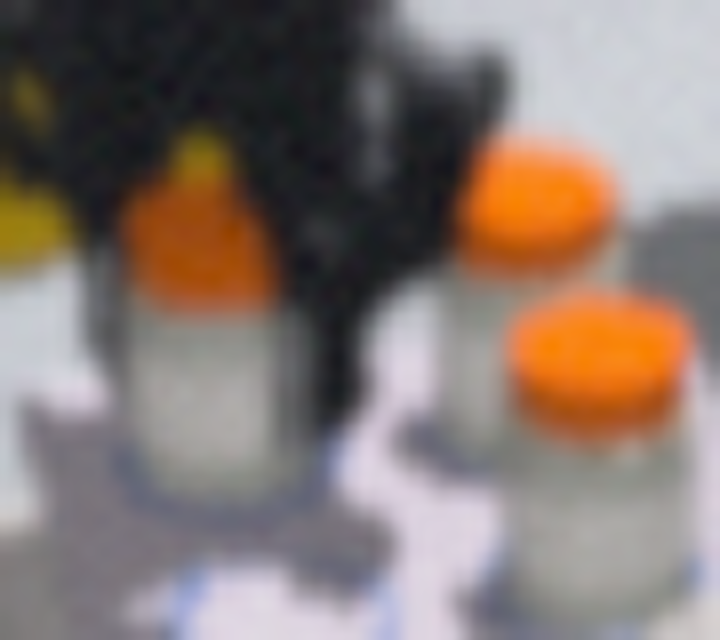

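>>> servo_tool([
  [0.3,0.013,-0.009,-0.015,0,0,0],
  [0.3,0,0,-0.012,0,0,0],
  [0.3,0,0,-0.008,0,0,0],
  [0.3,0,0,0,0,0,0],
])

```text
t: 6.75
tcp_pos: [0.5668, 0.1631, 0.0807]
orientation: [1.91, 0.548, -1.9]
ft_force: [-0.9, 0.7, -0.4]
finger_gap: 0.039
```

```bash
python3 -c "
from h import *
st();o=grab('5');crop(o['side'],285,145,45,40,16,'pics/c5b.png');crop(o['top'],235,145,135,100,6,'pics/c_top5.png')"
```

```text
t 6.75 q [1.830e-01 2.460e-01 1.492e+00 1.000e-03 1.398e+00 1.195e+00] p [0.5668 0.1631 0.0807] x [ 0.005  0.002 -1.   ] y [ 0.531 -0.848  0.001] F [-0.88  0.66 -0.41] gap 0.039
```

View pics/c5b.png

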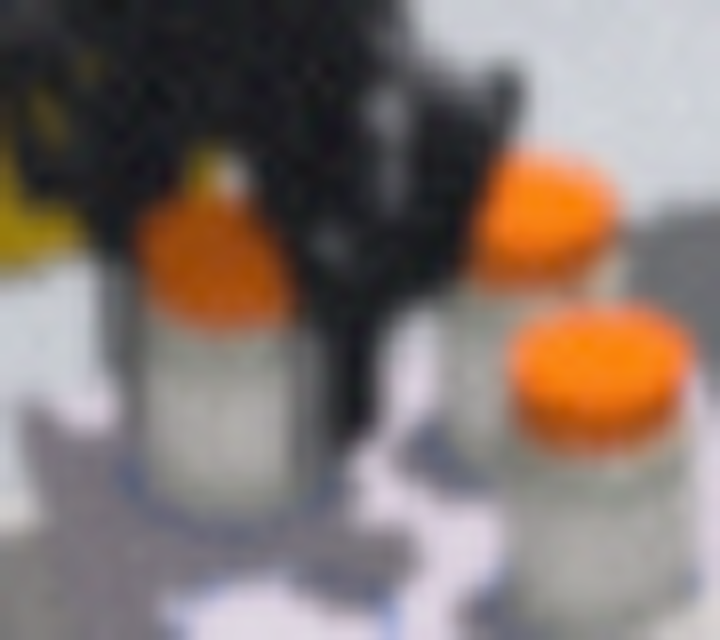

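View pics/c_top5.png

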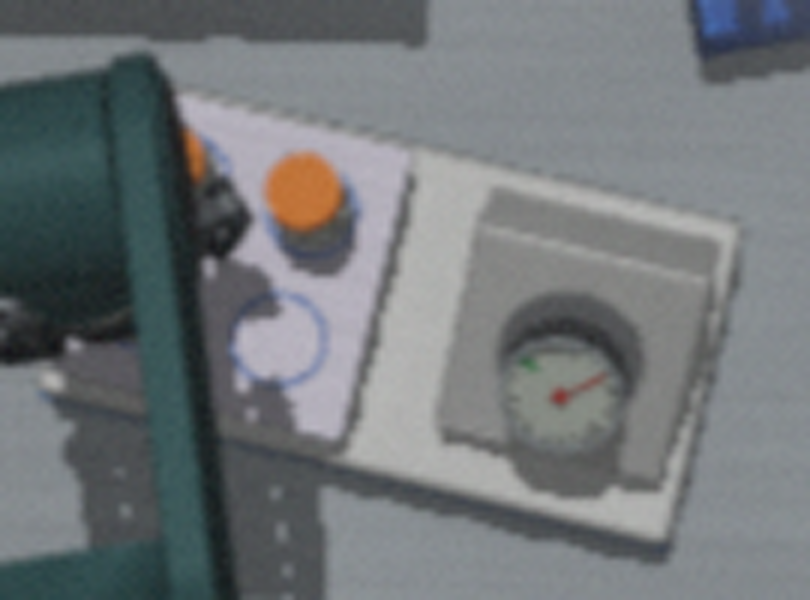

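>>> servo_tool([
  [0.55,0,0,0,0,0,0],
  [0.6,0,0,0,0,0,0],
  [0.7,0,0,0,0,0,0],
  [0.7,0,0,0,0,0,0],
  [0.7,0,0,0.1,0,0,0],
  [0.7,0,0,0.2,0,0,0],
  [0.8,0,0,0.24,0,0,0],
  [0.9,0,0,0.24,0,0,0],
  [1,0,-0.1,0.2,0,0,0],
  [1,-0.03,-0.24,0.05,0,0,0],
  [1,-0.03,-0.26,0,0,0,0],
  [1,-0.03,-0.26,0,0,0,0],
])

```text
t: 7.85
tcp_pos: [0.5507, 0.0372, 0.2419]
orientation: [1.902, 0.561, -1.89]
ft_force: [0.5, -0.1, -0.5]
finger_gap: 0.0853
```

```bash
python3 -c "
from h import *
st()"
```

```text
t 7.85 q [-0.037  0.086  1.352  0.003  1.699  0.96 ] p [0.5507 0.0372 0.2419] x [ 0.006  0.003 -1.   ] y [ 0.543 -0.84   0.001] F [ 0.49 -0.13 -0.54] gap 0.0853
```

>>> servo_tool([
  [1,-0.06,-0.26,0,0,0,0],
  [1,-0.06,-0.26,0,0,0,0],
  [1,-0.06,-0.26,0,0,0,0],
  [1,-0.06,-0.26,0,0,0,0],
  [1,-0.06,-0.26,0,0,0,0],
  [1,-0.06,-0.26,0,0,0,0],
  [1,-0.06,-0.26,-0.05,0,0,0],
  [1,-0.06,-0.26,-0.1,0,0,0],
  [1,-0.06,-0.22,-0.15,0,0,0],
  [1,-0.04,-0.1,-0.15,0,0,0],
  [1,0,0,-0.1,0,0,0],
  [1,0,0,0,0,0,0],
])

```text
t: 8.85
tcp_pos: [0.4567, -0.3447, 0.1654]
orientation: [1.914, 0.535, -1.876]
ft_force: [-0.8, 0.2, -0.8]
finger_gap: 0.0854
```

Run:
```python
from h import *
st();o=grab('6');crop(o['top'],235,145,135,100,6,'pics/c_top6.png');crop(o['side'],285,145,45,40,16,'pics/c6b.png')
for n in o:
    for c,s in blobs(o[n]["pixels"],(4,140,100),(22,255,255),40): print(n,c,s)
```

```text
t 8.85 q [-0.751  0.141  1.443  0.008  1.535  0.255] p [ 0.4567 -0.3447  0.1654] x [ 0.023 -0.01  -1.   ] y [ 0.535 -0.844  0.02 ] F [-0.83  0.16 -0.76] gap 0.0854
side [369.3  92.7] [348  87  41  12 214]
side [298.3 160.2] [293 155  11  10  75]
side [316.  158.7] [313 155   7   8  45]
side [563.1 193.8] [551 186  24  16  48]
side [601.6 217.5] [590 209  25  18  70]
side [515.6 291.3] [506 274  24  40 313]
side [342.1 292.1] [336 286  14  14 150]
top [499.1 111.4] [493 101  17  16  57]
top [262.4 171.5] [257 166  12  12 114]
top [285.2 176.7] [280 171  12  12 107]
top [256.8 193.1] [251 187  12  13 113]
```

View pics/c_top6.png

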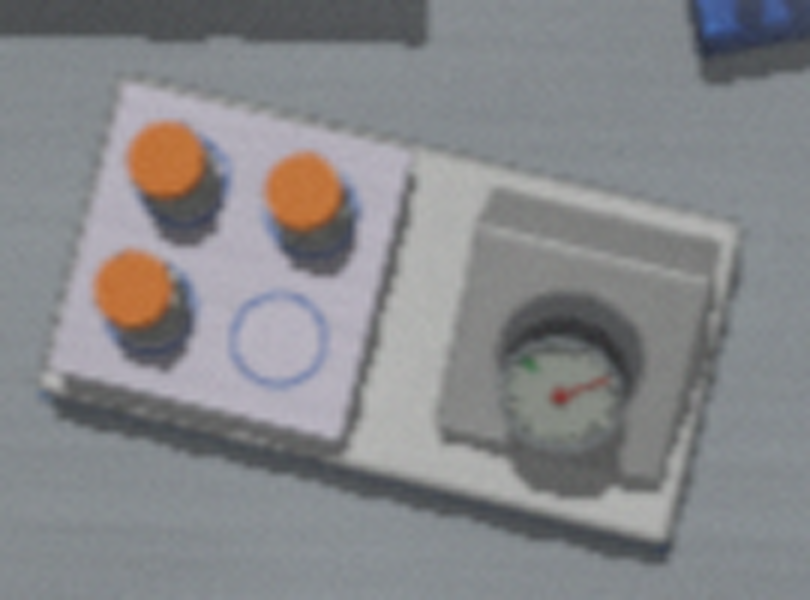

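View pics/c6b.png

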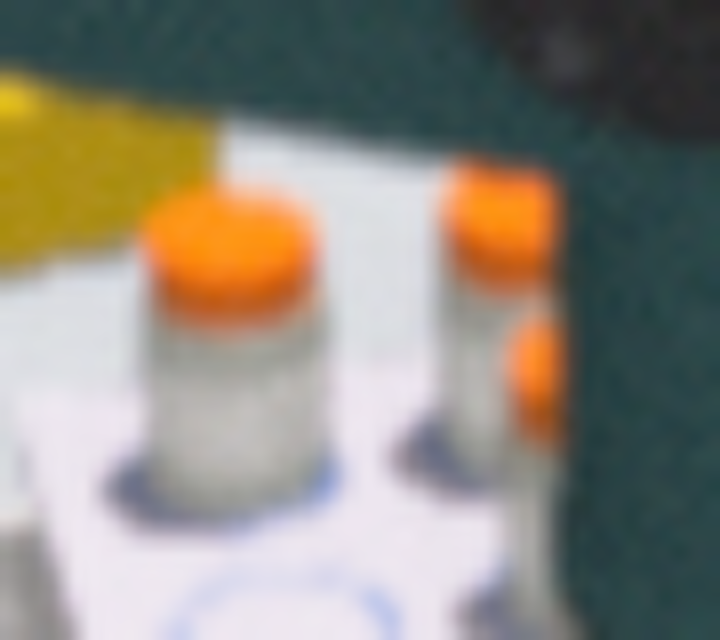

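View pics/side6.png

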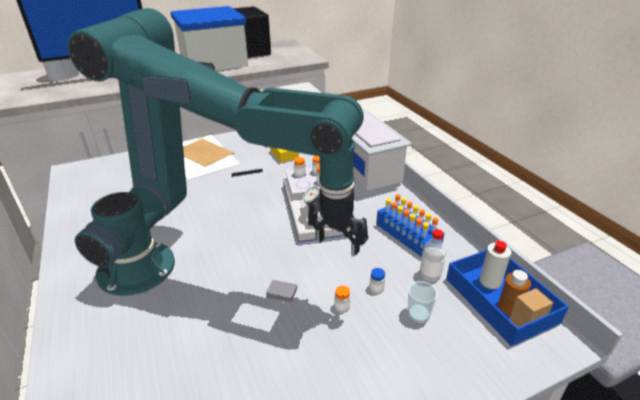

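Run:
```python
from h import *
T=load("pics/top6.pkl")
P=[onz(T,u,.130)[:2] for u in [(262.4,171.5),(285.2,176.7),(256.8,193.1)]]
for p in P: print(p)
print(P[0]-P[2],np.linalg.norm(P[0]-P[2]),P[0]-P[1],np.linalg.norm(P[0]-P[1]))
print('FR from caps',P[1]+P[2]-P[0])
v=P[1]-P[0];v=v/np.linalg.norm(v)*.066; print('ideal FL/FR', P[0]+[v[1],-v[0]], P[1]+[v[1],-v[0]], )
```

```text
[0.62680951 0.15013093]
[0.61337463 0.08435849]
[0.56413112 0.16350755]
[ 0.0626784  -0.01337662] 0.06408989996462358 [0.01343488 0.06577245] 0.06713055172184988
FR from caps [0.55069623 0.09773511]
ideal FL/FR [0.56214475 0.16333956] [0.54870986 0.09756711]
```

>>> servo_tool([
  [1,0.03,-0.12,-0.08,0.013,0.029,0],
  [1,0.005,-0.03,-0.15,0,0,0],
  [1,0,0,-0.15,0,0,0],
  [1,0,0,-0.15,0,0,0],
  [1,0,0,-0.1,0,0,0],
  [1,0,0,0,0,0,0],
  [1,0,0,0,0,0,0],
])

```text
t: 9.53
tcp_pos: [0.4743, -0.3674, 0.0884]
orientation: [1.901, 0.534, -1.865]
ft_force: [0.3, -1.2, -0.2]
finger_gap: 0.0852
```

```bash
python3 -c "
from h import *
st()"
```

```text
t 9.5333 q [-0.755  0.243  1.48   0.003  1.386  0.237] p [ 0.4743 -0.3674  0.0884] x [ 0.025 -0.02  -0.999] y [ 0.546 -0.837  0.031] F [ 0.3  -1.21 -0.17] gap 0.0852
```

>>> servo_tool([
  [1,-0.07,0,-0.05,0.025,0.032,0],
  [1,-0.01,0,-0.12,0,0,0],
  [1,0,0,-0.15,0,0,0],
  [1,0,0,-0.1,0,0,0],
  [1,0,0,0,0,0,0],
  [1,0,0,0,0,0,0],
])

```text
t: 10.03
tcp_pos: [0.4667, -0.3709, 0.0366]
orientation: [1.891, 0.551, -1.879]
ft_force: [-0.0, -0.6, 0.6]
finger_gap: 0.0851
```

```bash
python3 -c "
from h import *
st()"
```

```text
t 10.0333 q [-0.766  0.292  1.529 -0.002  1.305  0.223] p [ 0.4667 -0.3709  0.0366] x [ 0.01  -0.012 -1.   ] y [ 0.55  -0.835  0.015] F [-0.01 -0.57  0.64] gap 0.0851
```

>>> servo_tool([
  [1,-0.03,0.02,-0.06,0.013,0.013,0],
  [1,0,0,-0.08,0,0,0],
  [1,0,0,-0.05,0,0,0],
  [1,0,0,0,0,0,0],
  [1,0,0,0,0,0,0],
])

```text
t: 10.45
tcp_pos: [0.4638, -0.37, 0.0111]
orientation: [1.889, 0.559, -1.885]
ft_force: [0.5, -0.8, 0.6]
finger_gap: 0.085
```

```bash
python3 -c "
from h import *
st();o=grab('7');crop(o['side'],300,240,80,75,8,'pics/c7.png')"
```

```text
t 10.45 q [-0.768  0.318  1.552 -0.002  1.265  0.221] p [ 0.4638 -0.37    0.0111] x [ 0.004 -0.007 -1.   ] y [ 0.551 -0.835  0.008] F [ 0.53 -0.76  0.58] gap 0.085
```

View pics/c7.png

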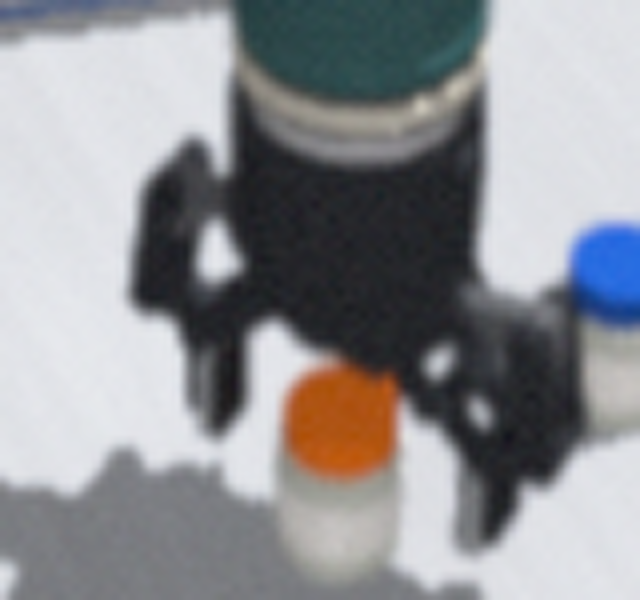

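>>> servo_tool([
  [1,-0.01,0.01,-0.035,0.006,0.005,0],
  [1,0,0,0,0,0,0],
  [0.3,0,0,0,0,0,0],
  [0.3,0,0,0,0,0,0],
  [0.3,0,0,0,0,0,0],
  [0.3,0,0,0,0,0,0],
  [0.3,0,0,0,0,0,0],
  [0.3,0,0,0,0,0,0],
])

```text
t: 11.22
tcp_pos: [0.4631, -0.369, 0.0073]
orientation: [1.889, 0.563, -1.888]
ft_force: [0.2, -0.0, -1.3]
finger_gap: 0.0387
```

```bash
python3 -c "
from h import *
st()"
```

```text
t 11.2167 q [-7.680e-01  3.220e-01  1.555e+00 -1.000e-03  1.262e+00  2.200e-01] p [ 0.4631 -0.369   0.0073] x [ 0.002 -0.003 -1.   ] y [ 0.551 -0.835  0.004] F [ 0.2  -0.02 -1.28] gap 0.0387
```

>>> servo_tool([
  [0.3,0,0,0.1,0,0,0],
  [0.3,0,0,0.2,0,0,0],
  [0.3,0,0,0.24,0,0,0],
  [0.3,0,0,0.24,0,0,0],
  [0.3,0.01,0.05,0.24,0,0,0],
  [0.3,0.03,0.1,0.22,0,0,0],
  [0.3,0.04,0.2,0.15,0,0,0],
  [0.3,0.04,0.24,0.05,0,0,0],
  [0.3,0.05,0.24,0,0,0,0],
  [0.3,0.05,0.24,0,0,0,0],
  [0.3,0.05,0.24,0,0,0,0],
  [0.3,0.05,0.24,0,0,0,0],
])

```text
t: 12.22
tcp_pos: [0.5045, -0.1302, 0.2279]
orientation: [1.899, 0.559, -1.903]
ft_force: [0.9, -0.3, -0.4]
finger_gap: 0.0391
```

```bash
python3 -c "
from h import *
st()"
```

```text
t 12.2167 q [-0.363  0.026  1.441  0.002  1.678  0.641] p [ 0.5045 -0.1302  0.2279] x [-0.003  0.003 -1.   ] y [ 0.538 -0.843 -0.005] F [ 0.85 -0.29 -0.44] gap 0.0391
```

>>> servo_tool([
  [0.3,0.05,0.24,0,0,0,0],
  [0.3,0.05,0.24,0,0,0,0],
  [0.3,0.05,0.24,0,0,0,0],
  [0.3,0.05,0.24,0,0,0,0],
  [0.3,0.04,0.22,0,0,0,0],
  [0.3,0.03,0.15,-0.05,0,0,0],
  [0.3,0.02,0.05,-0.08,0,0,0],
  [0.3,0,0,-0.05,0,0,0],
  [0.3,0,0,0,0,0,0],
  [0.3,0,0,0,0,0,0],
])

```text
t: 13.05
tcp_pos: [0.5461, 0.0941, 0.1966]
orientation: [1.891, 0.569, -1.901]
ft_force: [-0.4, -1.3, -1.3]
finger_gap: 0.0385
```

```bash
python3 -c "
from h import *
st()"
```

```text
t 13.05 q [0.065 0.11  1.415 0.005 1.623 1.059] p [0.5461 0.0941 0.1966] x [-0.007  0.004 -1.   ] y [ 0.546 -0.838 -0.007] F [-0.36 -1.28 -1.33] gap 0.0385
```

>>> servo_tool([
  [0.3,0.03,0.03,-0.05,-0.005,-0.009,0],
  [0.3,0,0,-0.12,0,0,0],
  [0.3,0,0,-0.15,0,0,0],
  [0.3,0,0,-0.15,0,0,0],
  [0.3,0,0,-0.08,0,0,0],
  [0.3,0,0,0,0,0,0],
  [0.3,0,0,0,0,0,0],
])

```text
t: 13.63
tcp_pos: [0.5531, 0.0896, 0.1119]
orientation: [1.908, 0.544, -1.894]
ft_force: [0.6, 0.1, -0.9]
finger_gap: 0.0389
```

```bash
python3 -c "
from h import *
st()"
```

```text
t 13.6333 q [ 0.061  0.158  1.532 -0.003  1.444  1.07 ] p [0.5531 0.0896 0.1119] x [ 0.008 -0.003 -1.   ] y [ 0.533 -0.846  0.007] F [ 0.56  0.08 -0.88] gap 0.0389
```

>>> servo_tool([
  [0.3,-0.01,0.055,-0.03,0.004,0.01,0],
  [0.3,0,0.01,-0.05,0,0,0],
  [0.3,0,0,-0.03,0,0,0],
  [0.3,0,0,0,0,0,0],
  [0.3,0,0,0,0,0,0],
])

```text
t: 14.05
tcp_pos: [0.5542, 0.0992, 0.0978]
orientation: [1.911, 0.547, -1.897]
ft_force: [0.8, 0.4, -0.8]
finger_gap: 0.0389
```

```bash
python3 -c "
from h import *
st();o=grab('8');crop(o['side'],285,145,45,50,16,'pics/c8.png')"
```

```text
t 14.05 q [0.076 0.174 1.542 0.    1.418 1.087] p [0.5542 0.0992 0.0978] x [ 0.007  0.001 -1.   ] y [ 0.531 -0.847  0.003] F [ 0.83  0.45 -0.84] gap 0.0389
```

View pics/c8.png

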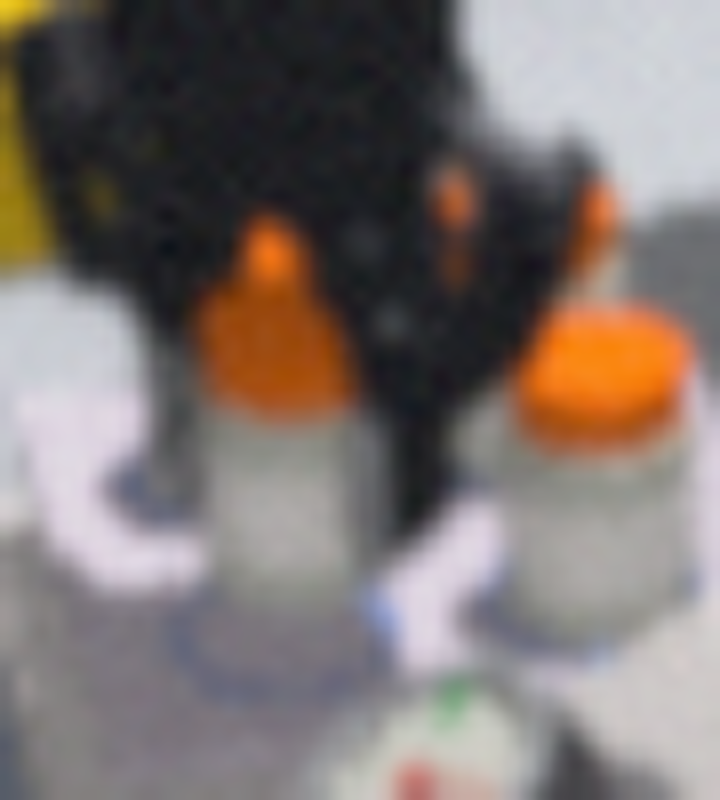

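>>> servo_tool([
  [0.3,-0.013,-0.003,-0.04,0,0.008,0],
  [0.3,0,0,-0.04,0,0,0],
  [0.3,0,0,-0.025,0,0,0],
  [0.3,0,0,0,0,0,0],
  [0.3,0,0,0,0,0,0],
])

```text
t: 14.57
tcp_pos: [0.5526, 0.0987, 0.0815]
orientation: [1.907, 0.548, -1.902]
ft_force: [0.3, 0.0, -0.8]
finger_gap: 0.0391
```

```bash
python3 -c "
from h import *
st();o=grab('9');crop(o['side'],285,145,45,50,16,'pics/c9.png');crop(o['top'],235,145,135,100,6,'pics/c_top9.png')"
```

```text
t 14.5667 q [7.500e-02 1.870e-01 1.561e+00 1.000e-03 1.391e+00 1.086e+00] p [0.5526 0.0987 0.0815] x [ 0.002  0.001 -1.   ] y [ 0.531 -0.847  0.   ] F [ 0.32  0.03 -0.79] gap 0.0391
```

View pics/c9.png

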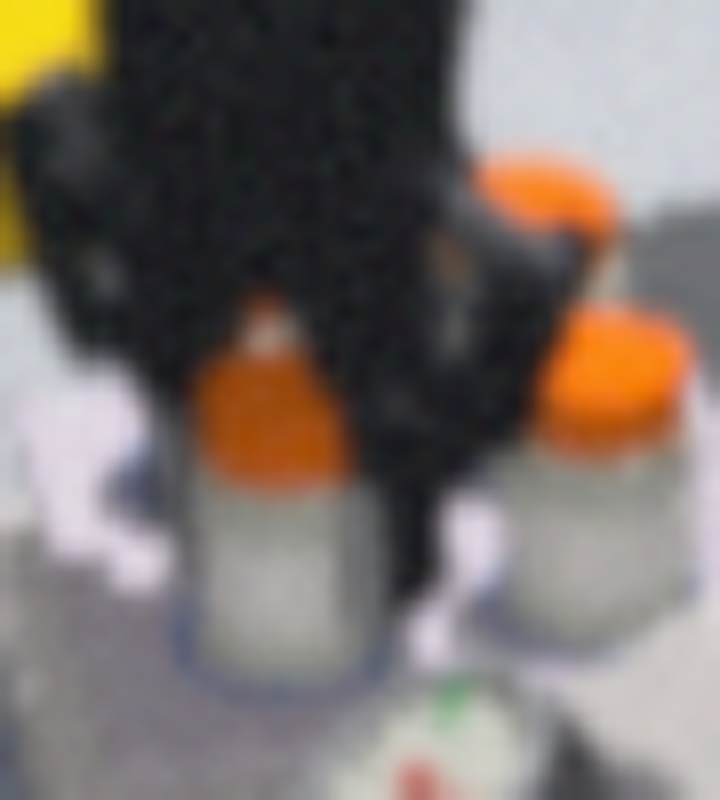

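View pics/c_top9.png

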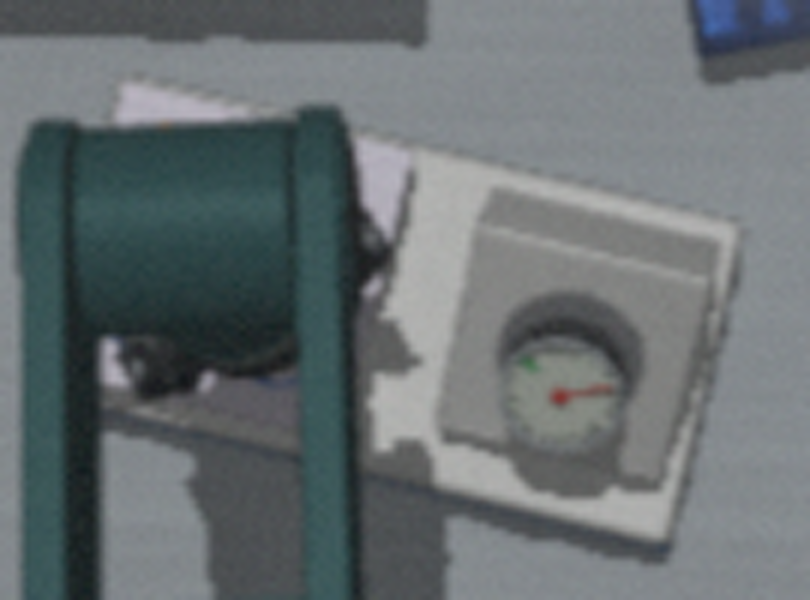

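>>> servo_tool([
  [0.3,0,0,-0.012,0,0,0],
  [0.3,0,0,0,0,0,0],
  [0.55,0,0,0,0,0,0],
  [0.6,0,0,0,0,0,0],
  [0.65,0,0,0,0,0,0],
  [0.65,0,0,0,0,0,0],
  [0.65,0,0,0.1,0,0,0],
  [0.65,0,0,0.2,0,0,0],
  [0.7,0,0,0.24,0,0,0],
  [0.8,0,0,0.24,0,0,0],
  [1,-0.05,-0.1,0.2,0,0,0],
  [1,-0.1,-0.2,0.1,0,0,0],
])

```text
t: 15.67
tcp_pos: [0.5263, 0.0563, 0.2421]
orientation: [1.893, 0.559, -1.91]
ft_force: [0.8, -0.8, 0.6]
finger_gap: 0.0854
```

>>> servo_tool([
  [1,-0.15,-0.2,0.1,0,0,0],
  [1,-0.15,-0.2,0.05,0,0,0],
  [1,-0.15,-0.2,0,0,0,0],
  [1,-0.1,-0.1,0,0,0,0],
  [1,0,0,0,0,0,0],
])

```text
t: 16.08
tcp_pos: [0.4416, -0.0556, 0.2754]
orientation: [1.905, 0.545, -1.892]
ft_force: [0.5, -0.3, 0.2]
finger_gap: 0.0858
```

Run:
```python
from h import *
st();o=grab('10');crop(o['top'],235,145,135,100,6,'pics/c_top10.png');crop(o['side'],270,140,100,80,8,'pics/c10.png')
for n in o:
    for c,s in blobs(o[n]["pixels"],(4,140,100),(22,255,255),40): print(n,c,s)
```

```text
t 16.0833 q [-0.251 -0.159  1.523 -0.003  1.769  0.753] p [ 0.4416 -0.0556  0.2754] x [ 0.008 -0.005 -1.   ] y [ 0.536 -0.844  0.008] F [ 0.53 -0.27  0.18] gap 0.0858
side [356.3  93.3] [329  87  58  12 133]
side [300.5 166.2] [292 157  16  19 149]
side [317.6 159.4] [313 156  10   8  64]
side [321.9 168.8] [317 165  11   9  81]
side [517.7 284.6] [506 274  24  21 165]
top [500.2 112.9] [493 107  17  10  43]
top [262.5 171.6] [257 166  12  12 110]
top [285.2 177. ] [280 171  12  13 112]
top [257.  193.2] [252 188  12  12 112]
top [279.3 198.4] [274 193  12  12 116]
```

View pics/c_top10.png

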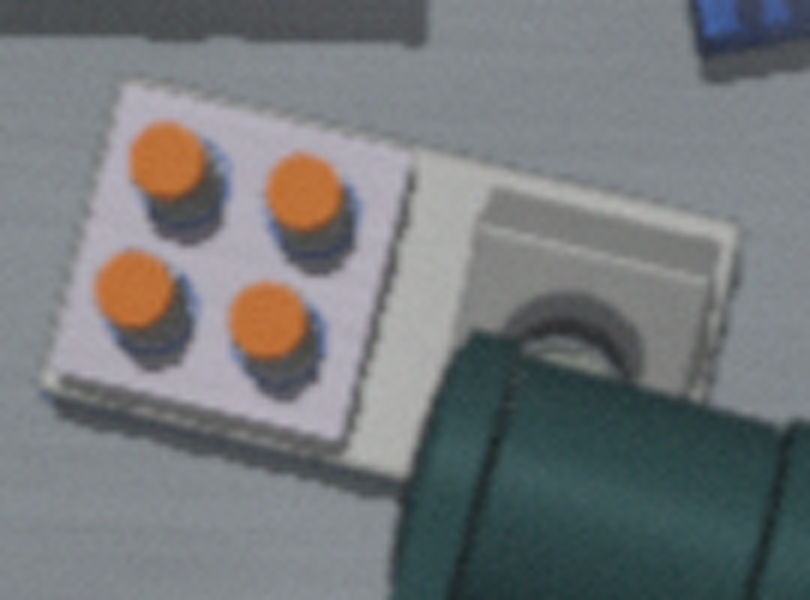

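View pics/c10.png

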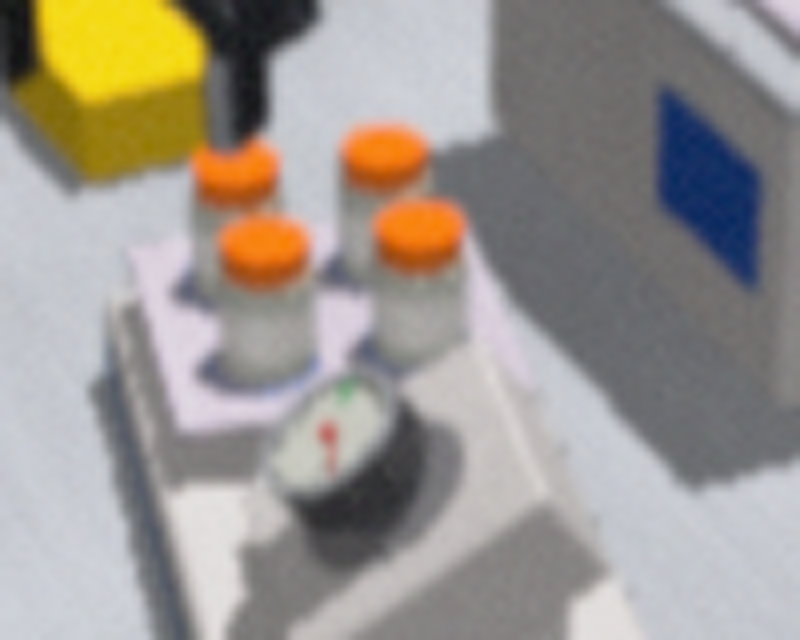

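```bash
cat >> h.py <<'E'
YAW=-.209
AX=np.array([-np.sin(.6)*np.cos(YAW),-np.sin(.6)*np.sin(YAW),np.cos(.6)])
UP=np.array([np.cos(.6)*np.cos(YAW),np.cos(.6)*np.sin(YAW),np.sin(.6)]) # uphill
RT=np.cross(UP,AX)  # right seen looking at the dial
def onplane(r,uv,P,n=AX):
    c,d=ray(r,uv);return c+d*((P-c)@n)/(d@n)
def dang(r,uv,P):
    X=onplane(r,uv,P)-P;return np.arctan2(X@RT,X@UP),np.linalg.norm(X)
E
python3 - <<'E'
from h import *
print('AX',AX,'UP',UP,'RT',RT)
for tag in('0','6'):
    T=load(f"pics/top{tag}.pkl")
    im=T["pixels"][195:225,312:345].astype(int)
    r=im[...,0]-im[...,1:].max(-1);g=im[...,1]-np.maximum(im[...,0],im[...,2])
    for nm,m in(('red',r>25),('green',g>12)):
        ys,xs=np.nonzero(m);print(tag,nm,[(int(x+312),int(y+195),int((r if nm=='red' else g)[y,x])) for x,y in zip(xs,ys)])
for tag in('0','10'):
    S=load(f"pics/side{tag}.pkl")
    im=S["pixels"][180:212,298:330].astype(int)
    r=im[...,0]-im[...,1:].max(-1);g=im[...,1]-np.maximum(im[...,0],im[...,2])
    for nm,m in(('red',r>25),('green',g>12)):
        ys,xs=np.nonzero(m);print(tag,nm,[(int(x+298),int(y+180),int((r if nm=='red' else g)[y,x])) for x,y in zip(xs,ys)])
E
```

```text
AX [-0.55235522  0.11715302  0.82533561] UP [ 0.80737539 -0.17124209  0.56464247] RT [-2.07481765e-01 -9.78238886e-01 -1.38777878e-17]
0 red [(328, 209, 33), (327, 210, 32), (328, 210, 58), (329, 210, 27), (327, 211, 36), (328, 211, 61), (329, 211, 33)]
0 green [(322, 205, 21), (323, 205, 24), (322, 206, 15), (323, 206, 22), (324, 206, 17)]
6 red [(334, 208, 26), (335, 208, 30), (331, 209, 27), (327, 210, 37), (328, 210, 53), (329, 210, 38), (330, 210, 29), (327, 211, 44), (328, 211, 68), (329, 211, 42)]
6 green [(322, 205, 20), (323, 205, 29), (324, 205, 15), (322, 206, 15), (323, 206, 24), (324, 206, 19)]
0 red [(315, 190, 31), (314, 191, 33), (315, 191, 28), (311, 192, 33), (312, 192, 28), (310, 193, 66), (311, 193, 81), (312, 193, 45), (309, 194, 30), (310, 194, 69), (311, 194, 69), (312, 194, 31)]
0 green [(313, 187, 14), (312, 188, 19), (313, 188, 33), (314, 188, 18), (312, 189, 25), (313, 189, 32), (312, 190, 15)]
10 red [(310, 193, 57), (311, 193, 57), (310, 194, 65), (311, 194, 74), (310, 195, 33), (311, 195, 51), (311, 196, 40), (311, 197, 36), (311, 198, 27)]
10 green [(313, 187, 13), (312, 188, 21), (313, 188, 31), (314, 188, 14), (312, 189, 23), (313, 189, 29), (312, 190, 14), (313, 190, 15)]
```

Run:
```python
from h import *
T=load("pics/top0.pkl");S=load("pics/side10.pkl")
H,e=tri(T,(328.05,210.6),S,(310.8,193.7));print(H,e)
print('mark top',dang(T,(322.8,205.5),onplane(T,(328.05,210.6),H)),'side',dang(S,(312.9,188.7),onplane(S,(310.8,193.7),H)))
print('needle side10',dang(S,(311.1,198.0),onplane(S,(310.8,193.7),H)))
print('needle top0',dang(T,(330.5,203.5),onplane(T,(328.05,210.6),H)), 'top6',dang(T,(334.8,208),onplane(T,(328.05,210.6),H)))
for d in(.010,.012,.014): print('centre',d,H-d*AX)
c,s=np.cos(YAW),np.sin(YAW);o=np.array([.572,.0463]);v=H[:2]-o;print('scale frame',c*v[0]+s*v[1],-s*v[0]+c*v[1])
# orientation candidates: tool x=-AX, y at angle phi
s0,R0=st()
for d in range(-90,91,30):
    x=-AX; y0=R0[:,1]-(R0[:,1]@x)*x;y0/=np.linalg.norm(y0)
    y=Ro.from_rotvec(x*np.radians(d)).apply(y0);Rt=np.stack([x,y,np.cross(x,y)],1);print(d);turn(R0,Rt)
```

```text
[ 0.52052664 -0.04060849  0.12870004] 0.002205466100632358
mark top (np.float64(-0.9711371065786133), np.float64(0.02141161480395455)) side (np.float64(-0.918426620587232), np.float64(0.019332317131282892))
needle side10 (np.float64(1.7605762453505933), np.float64(0.019834719869045177))
needle top0 (np.float64(0.09043637335619234), np.float64(0.024084097549867952)) top6 (np.float64(0.9069366313866389), np.float64(0.021388945023574645))
centre 0.01 [ 0.52605019 -0.04178002  0.12044669]
centre 0.012 [ 0.5271549  -0.04201433  0.11879602]
centre 0.014 [ 0.52825961 -0.04224863  0.11714535]
scale frame -0.03232131489064632 -0.09569704720725558
t 16.1833 q [-2.470e-01 -1.560e-01  1.521e+00 -1.000e-03  1.767e+00  7.550e-01] p [ 0.4433 -0.0537  0.2748] x [ 0.009 -0.003 -1.   ] y [ 0.538 -0.843  0.007] F [0.14 0.67 0.13] gap 0.0854
-90
rotvec [-0.5375 -0.374   1.4284] deg 90.03001900792596 units total [-0.684 -0.476  1.819]
-60
rotvec [-0.3962 -0.4725  0.9241] deg 63.650443661932464 units total [-0.505 -0.602  1.177]
-30
rotvec [-0.2483 -0.5417  0.418 ] deg 41.705998975991555 units total [-0.316 -0.69   0.532]
0
rotvec [-0.0943 -0.5837 -0.0887] deg 34.25625928914947 units total [-0.12  -0.743 -0.113]
30
rotvec [ 0.0652 -0.5988 -0.5954] deg 48.52444350867543 units total [ 0.083 -0.762 -0.758]
60
rotvec [ 0.2303 -0.5859 -1.101 ] deg 72.66909301541367 units total [ 0.293 -0.746 -1.402]
90
rotvec [ 0.4012 -0.5425 -1.6046] deg 99.73317275868303 units total [ 0.511 -0.691 -2.043]
```

>>> servo_tool([
  [1,0,0,0,0,0,0.155],
  [1,0,0,0,0,0,0.155],
  [1,0,0,0,0,0,0.155],
  [1,0,0,0,0,0,0.155],
  [1,0,0,0,0,0,0.155],
  [1,0,0,0,0,0,0.155],
  [1,0,0,0,0,0,0.155],
  [1,0,0,0,0,0,0.155],
  [1,0,0,0,0,0,0.155],
  [1,0,0,0,0,0,0.155],
  [1,0,0,0,0,0,0.155],
  [1,0,0,0,0,0,0.155],
])

```text
t: 17.18
tcp_pos: [0.4522, -0.0402, 0.2684]
orientation: [0.84, 1.42, -0.829]
ft_force: [-0.3, -0.8, -0.6]
finger_gap: 0.0857
```

>>> servo_tool([
  [1,0,0,0,0,0,0.155],
  [1,0,0,0,0,0,0.155],
  [1,0,0,0,0,0,0.155],
  [1,0,0,0,0,0,0.155],
  [1,0,0,0,-0.02,-0.12,0.08],
  [1,0,0,0,-0.025,-0.13,0],
  [1,0,0,0,-0.025,-0.13,0],
  [1,0,0,0,-0.025,-0.13,0],
  [1,0,0,0,-0.025,-0.12,0],
  [1,0,0,0,0,0,0],
  [1,0,0,0,0,0,0],
])

```text
t: 18.1
tcp_pos: [0.4611, -0.0259, 0.2578]
orientation: [0.38, 1.049, -0.312]
ft_force: [0.6, 0.1, -0.2]
finger_gap: 0.0852
```

```bash
cat > d.py <<'E'
from h import *
C=np.array([.527,-.042,.119])
s,R=st()
Rt=np.stack([-AX,-RT,np.cross(-AX,-RT)],1)
turn(R,Rt)
d=s["tcp_pos"]-C
print("along axis",(d@AX).round(4),"up",(d@UP).round(4),"right",(d@RT).round(4), "lateral shift to centre, shares",((-(d-(d@AX)*AX))/.15).round(3),"1cm inward shares",(-AX*.01/.15).round(4))
E
python3 d.py
```

```text
t 18.1 q [-0.195 -0.474  1.861  0.024  1.265 -1.286] p [ 0.4611 -0.0259  0.2578] x [ 0.466 -0.069 -0.882] y [0.424 0.892 0.154] F [ 0.57  0.12 -0.16] gap 0.0852
rotvec [-0.1898 -0.0765  0.2239] deg 17.379013706837537 units total [-0.242 -0.097  0.285]
along axis 0.1529 up 0.0224 right -0.0021 lateral shift to centre, shares [-0.123  0.012 -0.084] 1cm inward shares [ 0.0368 -0.0078 -0.055 ]
```

>>> servo_tool([
  [1,0.03,-0.01,-0.08,-0.08,-0.03,0.095],
  [1,0.03,-0.01,-0.1,-0.08,-0.03,0.095],
  [1,0.03,-0.01,-0.1,-0.06,-0.03,0.07],
  [1,0.03,-0.01,-0.08,0,0,0],
  [1,0,0,0,0,0,0],
  [1,0,0,0,0,0,0],
])

```text
t: 18.6
tcp_pos: [0.4868, -0.0293, 0.2072]
orientation: [0.114, 0.977, -0.191]
ft_force: [0.9, 0.0, 0.3]
finger_gap: 0.0854
```

```bash
python3 d.py
```

```text
t 18.6 q [-0.164 -0.459  1.984 -0.022  1.028 -1.513] p [ 0.4868 -0.0293  0.2072] x [ 0.544 -0.109 -0.832] y [0.211 0.977 0.01 ] F [0.85 0.02 0.27] gap 0.0854
rotvec [-0.0124 -0.009   0.004 ] deg 0.9062776526405677 units total [-0.016 -0.011  0.005]
along axis 0.0965 up 0.0152 right -0.0041 lateral shift to centre, shares [-0.087 -0.009 -0.057] 1cm inward shares [ 0.0368 -0.0078 -0.055 ]
```

>>> servo_tool([
  [1,-0.08,-0.01,-0.06,-0.016,-0.011,0.005],
  [1,0.03,-0.007,-0.05,0,0,0],
  [1,0.04,-0.008,-0.06,0,0,0],
  [1,0,0,0,0,0,0],
  [1,0,0,0,0,0,0],
])

```text
t: 19.02
tcp_pos: [0.4917, -0.0333, 0.1871]
orientation: [0.103, 0.963, -0.192]
ft_force: [0.2, -0.1, 0.4]
finger_gap: 0.0857
```

```bash
python3 d.py; python3 -c "
from h import *
o=grab('11');crop(o['side'],260,120,100,80,8,'pics/c11.png')"
```

```text
t 19.0167 q [-0.168 -0.445  2.021 -0.027  0.962 -1.521] p [ 0.4917 -0.0333  0.1871] x [ 0.556 -0.116 -0.823] y [0.208 0.978 0.002] F [ 0.2  -0.1   0.42] gap 0.0857
rotvec [-0.0008  0.0039  0.0001] deg 0.22863130417874447 units total [-0.001  0.005  0.   ]
along axis 0.0767 up 0.0085 right -0.0012 lateral shift to centre, shares [-0.047  0.002 -0.032] 1cm inward shares [ 0.0368 -0.0078 -0.055 ]
```

View pics/c11.png

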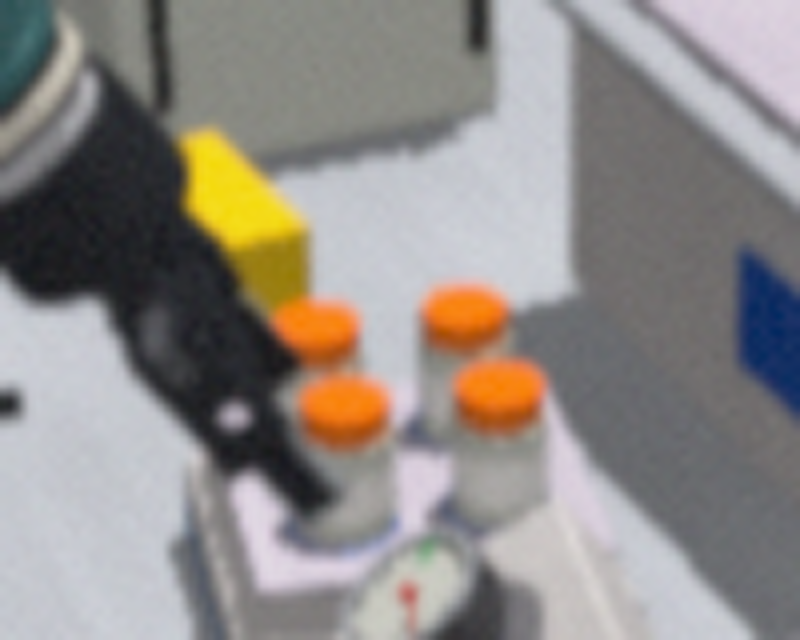

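View pics/top11.png

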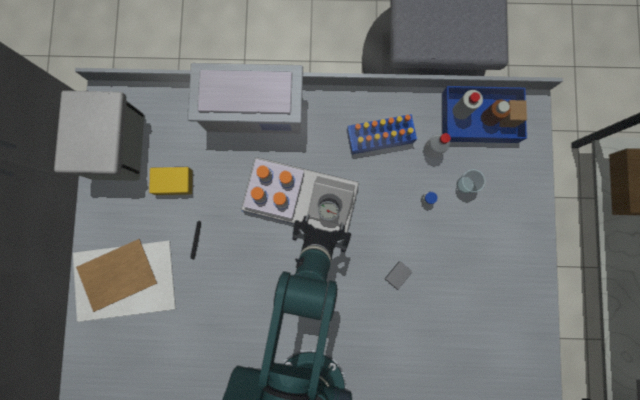

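>>> servo_tool([
  [1,-0.045,0.002,-0.03,0,0,0],
  [1,0.035,-0.008,-0.06,0,0,0],
  [1,0.035,-0.008,-0.06,0,0,0],
  [1,0.025,-0.008,-0.06,0,0,0],
  [1,0,0,0,0,0,0],
  [1,0,0,0,0,0,0],
])

```text
t: 19.62
tcp_pos: [0.4985, -0.0367, 0.1572]
orientation: [0.103, 0.959, -0.192]
ft_force: [-1.1, 0.6, 0.5]
finger_gap: 0.0857
```

```bash
python3 d.py; python3 -c "
from h import *
o=grab('12');crop(o['top'],285,170,90,70,8,'pics/t12.png')"
```

```text
t 19.6167 q [-0.175 -0.408  2.06  -0.023  0.882 -1.527] p [ 0.4985 -0.0367  0.1572] x [ 0.559 -0.117 -0.821] y [0.208 0.978 0.002] F [-1.08  0.6   0.51] gap 0.0857
rotvec [-0.0003  0.0079  0.0002] deg 0.45532054460358173 units total [-0.    0.01  0.  ]
along axis 0.0479 up -0.0023 right 0.0007 lateral shift to centre, shares [0.013 0.002 0.009] 1cm inward shares [ 0.0368 -0.0078 -0.055 ]
```

View pics/t12.png

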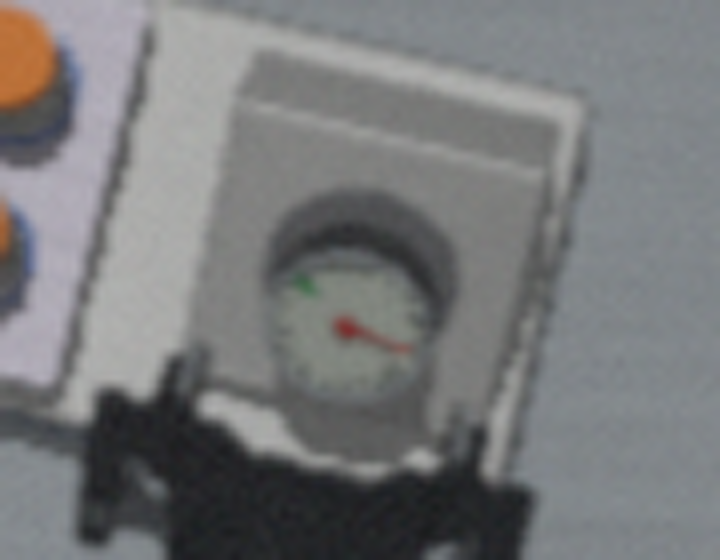

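Run:
```python
from h import *
T=load("pics/top12.pkl")
P=np.array([.4985,-.0367,.1572])
f=lambda p:((p-[285,170])+.5)*8-.5
print('tips mid',f(proj(T,P+.013*AX)),'L',f(proj(T,P+.013*AX-RT*.0425)),'R',f(proj(T,P+.013*AX+RT*.0425)),'hub proj',f(proj(T,[.5205,-.0406,.1287])))
hub=np.array([(346+.5)/8-.5+285,(328+.5)/8-.5+170])
H=onplane(T,hub,np.array([.5205,-.0406,.1287]));print(H)
tip=np.array([(409+.5)/8-.5+285,(349+.5)/8-.5+170]);print('needle',dang(T,tip,H))
mk=np.array([(303+.5)/8-.5+285,(286+.5)/8-.5+170]);print('mark',dang(T,mk,H))
```

```text
tips mid [332.73376881 399.40837235] L [211.87645974 370.56130451] R [453.8955783  428.32812049] hub proj [348.96943743 325.45569887]
[ 0.51963676 -0.0395797   0.12797745]
needle (np.float64(1.671653882134416), np.float64(0.023520226767797345))
mark (np.float64(-0.9681575022721017), np.float64(0.021982746717818538))
```

>>> servo_tool([
  [1,0.045,-0.008,-0.05,0,0.01,0],
  [1,0.04,-0.009,-0.06,0,0,0],
  [1,0.04,-0.009,-0.06,0,0,0],
  [1,0.04,-0.009,-0.06,0,0,0],
  [1,0,0,0,0,0,0],
  [1,0,0,0,0,0,0],
])

```text
t: 20.22
tcp_pos: [0.5259, -0.0421, 0.1292]
orientation: [0.101, 0.955, -0.192]
ft_force: [-0.3, -0.6, 0.3]
finger_gap: 0.0853
```

```bash
python3 d.py
```

```text
t 20.2167 q [-0.176 -0.308  2.052 -0.026  0.786 -1.526] p [ 0.5259 -0.0421  0.1292] x [ 0.562 -0.118 -0.819] y [0.207 0.978 0.001] F [-0.31 -0.59  0.26] gap 0.0853
rotvec [ 0.0017  0.0116 -0.0002] deg 0.6694534248970053 units total [ 0.002  0.015 -0.   ]
along axis 0.009 up 0.0049 right 0.0003 lateral shift to centre, shares [-0.026  0.008 -0.018] 1cm inward shares [ 0.0368 -0.0078 -0.055 ]
```

>>> servo_tool([
  [1,-0.02,0.003,-0.05,0.002,0.015,0],
  [1,0.035,-0.008,-0.05,0,0,0],
  [1,0.035,-0.008,-0.05,0,0,0],
  [1,0,0,0,0,0,0],
  [1,0,0,0,0,0,0],
])

```text
t: 20.63
tcp_pos: [0.5346, -0.0442, 0.1079]
orientation: [0.101, 0.964, -0.192]
ft_force: [0.6, 0.2, 1.0]
finger_gap: 0.0854
```

```bash
python3 d.py; python3 -c "
from h import *
o=grab('13');crop(o['top'],285,170,90,70,8,'pics/t13.png');crop(o['side'],270,140,90,75,8,'pics/s13.png')"
```

```text
t 20.6333 q [-0.177 -0.257  2.057 -0.026  0.739 -1.526] p [ 0.5346 -0.0442  0.1079] x [ 0.555 -0.118 -0.823] y [ 0.207  0.978 -0.   ] F [0.64 0.24 0.96] gap 0.0854
rotvec [ 0.0008  0.0035 -0.0004] deg 0.20585293097533164 units total [ 0.001  0.004 -0.001]
along axis -0.0136 up 0.0002 right 0.0006 lateral shift to centre, shares [-0.     0.004 -0.001] 1cm inward shares [ 0.0368 -0.0078 -0.055 ]
```

View pics/t13.png

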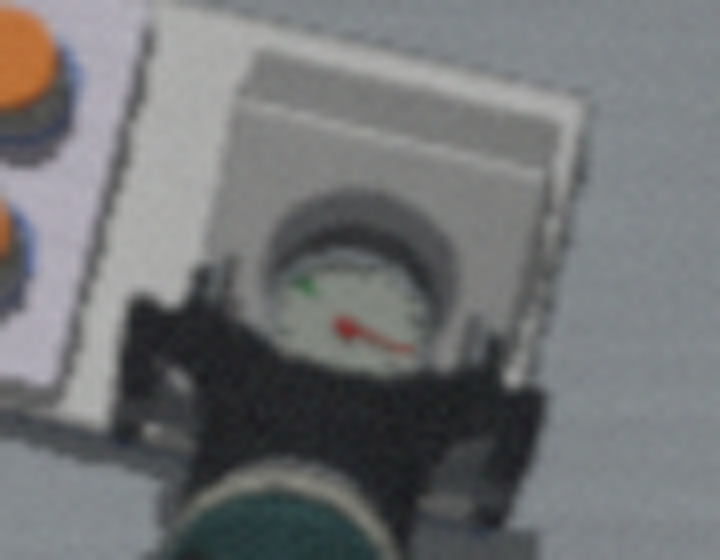

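View pics/s13.png

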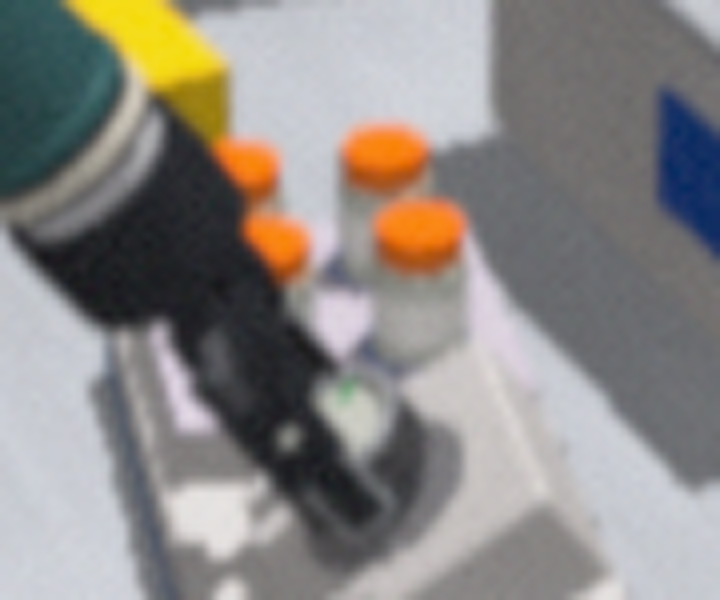

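>>> servo_tool([
  [1,0.02,-0.002,-0.035,0,0.004,0],
  [1,0.02,-0.003,-0.03,0,0,0],
  [1,0,0,0,0,0,0],
  [1,0,0,0,0,0,0],
])

```text
t: 21.07
tcp_pos: [0.5414, -0.045, 0.0981]
orientation: [0.1, 0.966, -0.192]
ft_force: [-0.4, 0.3, 0.0]
finger_gap: 0.0853
```

```bash
python3 d.py
```

```text
t 21.0667 q [-0.176 -0.226  2.054 -0.029  0.713 -1.522] p [ 0.5414 -0.045   0.0981] x [ 0.554 -0.118 -0.824] y [ 0.207  0.978 -0.001] F [-0.35  0.25  0.03] gap 0.0853
rotvec [ 0.0011  0.0014 -0.0006] deg 0.10502305243368174 units total [ 0.001  0.002 -0.001]
along axis -0.0256 up 0.0003 right -0.0001 lateral shift to centre, shares [-0.002 -0.    -0.001] 1cm inward shares [ 0.0368 -0.0078 -0.055 ]
```

>>> servo_tool([
  [0.5,0,0,0,0,0,0],
  [0.5,0,0,0,0,0,0],
  [0.5,0,0,0,0,0,0],
  [0.5,0,0,0,0,0,0],
  [0.5,0,0,0,0,0,0],
])

```text
t: 21.48
tcp_pos: [0.5406, -0.0469, 0.0985]
orientation: [0.096, 0.967, -0.195]
ft_force: [3.5, 0.5, -2.7]
finger_gap: 0.0588
```

```bash
python3 d.py;python3 -c "
from h import *
print(st()[0]['ft_torque'])
o=grab('14');crop(o['top'],285,170,90,70,8,'pics/t14.png')"
```

```text
t 21.4833 q [-0.178 -0.227  2.053 -0.034  0.716 -1.522] p [ 0.5406 -0.0469  0.0985] x [ 0.552 -0.122 -0.825] y [ 0.208  0.978 -0.005] F [ 3.54  0.48 -2.71] gap 0.0588
rotvec [ 0.0055 -0.0005  0.0001] deg 0.3145170731477593 units total [ 0.007 -0.001  0.   ]
along axis -0.025 up 0.0003 right 0.002 lateral shift to centre, shares [ 0.001  0.013 -0.001] 1cm inward shares [ 0.0368 -0.0078 -0.055 ]
t 21.4833 q [-0.178 -0.227  2.053 -0.034  0.716 -1.522] p [ 0.5406 -0.0469  0.0985] x [ 0.552 -0.122 -0.825] y [ 0.208  0.978 -0.005] F [ 3.54  0.48 -2.71] gap 0.0588
[0.03552728 0.11342583 0.10500158]
```

View pics/t14.png

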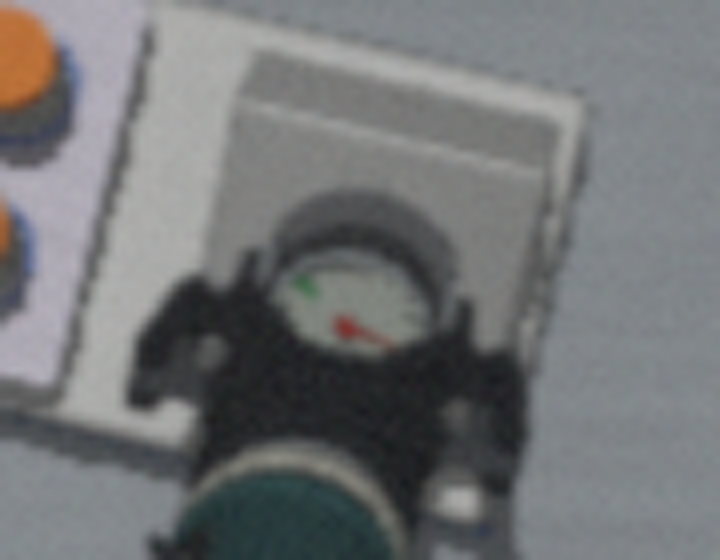

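>>> servo_tool([
  [0.5,0,0,0,0.055,-0.012,-0.083],
  [0.5,0,0,0,0.083,-0.018,-0.124],
  [0.5,0,0,0,0.083,-0.018,-0.124],
  [0.5,0,0,0,0.083,-0.018,-0.124],
])

```text
t: 21.92
tcp_pos: [0.5404, -0.0474, 0.0984]
orientation: [0.506, 0.912, -0.412]
ft_force: [-0.1, -0.2, -0.8]
finger_gap: 0.0585
```

```bash
cat > e.py <<'E'
from h import *
import sys
C=np.array([.5265,-.044,.119])
s,R=st()
x=-AX;y=R[:,1]-(R[:,1]@x)*x;y/=np.linalg.norm(y)
ang=np.arctan2(np.cross(-RT,y)@x,-RT@y)
print("jaw clockwise angle since start",ang, "tilt err units",(np.cross(R[:,0],x)/(np.pi/4)).round(3),"torque about axis",s["ft_torque"].round(2))
d=s["tcp_pos"]-C
print("along",(d@AX).round(4),"up",(d@UP).round(4),"right",(d@RT).round(4),"lateral shares",((-(d-(d@AX)*AX))/.15).round(3))
E
python3 e.py;python3 -c "
from h import *
o=grab('15');crop(o['top'],285,170,90,70,8,'pics/t15.png')"
```

```text
t 21.9167 q [-0.177 -0.227  2.052 -0.037  0.718 -1.072] p [ 0.5404 -0.0474  0.0984] x [ 0.55  -0.123 -0.826] y [0.538 0.809 0.238] F [-0.08 -0.17 -0.8 ] gap 0.0585
jaw clockwise angle since start 0.4447282250218934 tilt err units [ 0.006 -0.003  0.005] torque about axis [-0.08  0.25  0.02]
along -0.0251 up 0.0002 right 0.0004 lateral shares [-0.     0.003 -0.001]
```

View pics/t15.png

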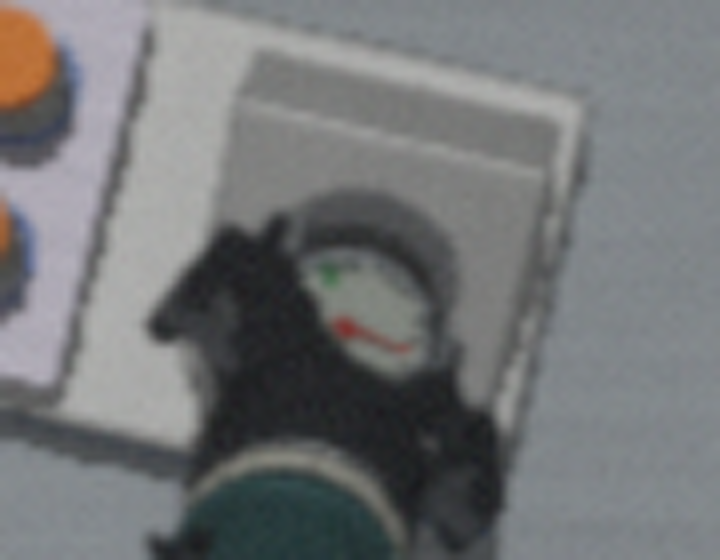

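>>> servo_tool([
  [0.5,0,0,0,0.083,-0.018,-0.124],
  [0.5,0,0,0,0.083,-0.018,-0.124],
  [0.5,0,0,0,0.083,-0.018,-0.124],
  [0.5,0,0,0,0.083,-0.018,-0.124],
  [0.5,0,0,0,0.083,-0.018,-0.124],
  [0.5,0,0,0,0.083,-0.018,-0.124],
])

```text
t: 22.52
tcp_pos: [0.5399, -0.0477, 0.0981]
orientation: [1.152, 0.753, -0.74]
ft_force: [-0.4, 0.2, -1.5]
finger_gap: 0.0585
```

```bash
python3 e.py
```

```text
t 22.5167 q [-0.18  -0.226  2.051 -0.033  0.722 -0.368] p [ 0.5399 -0.0477  0.0981] x [ 0.547 -0.121 -0.828] y [0.826 0.239 0.511] F [-0.44  0.16 -1.47] gap 0.0585
jaw clockwise angle since start 1.1538868718830386 tilt err units [ 0.004 -0.007  0.004] torque about axis [-0.04  0.26  0.  ]
along -0.0251 up -0.0004 right 0.0008 lateral shares [0.003 0.005 0.002]
```

>>> servo_tool([
  [0.5,0,0,0,0.083,-0.018,-0.124],
  [0.5,0,0,0,0.083,-0.018,-0.124],
  [0.5,0,0,0,0.083,-0.018,-0.124],
  [0.5,0,0,0,0.083,-0.018,-0.124],
  [0.5,0,0,0,0.083,-0.018,-0.124],
  [0.5,0,0,0,0.083,-0.018,-0.124],
  [0.5,0,0,0,0.083,-0.018,-0.124],
  [0.5,0,0,0,0.083,-0.018,-0.124],
  [0.5,0,0,0,0.083,-0.018,-0.124],
  [0.5,0,0,0,0.083,-0.018,-0.124],
  [0.5,0,0,0,0.083,-0.018,-0.124],
])

```text
t: 23.43
tcp_pos: [0.539, -0.047, 0.0974]
orientation: [2.315, 0.183, -1.285]
ft_force: [0.3, 0.3, -1.5]
finger_gap: 0.0584
```

```bash
python3 e.py;python3 -c "
from h import *
o=grab('16');crop(o['top'],310,190,38,32,20,'pics/t16.png');crop(o['side'],295,180,30,26,20,'pics/s16.png')"
```

```text
t 23.4333 q [-0.186 -0.229  2.055 -0.016  0.72   0.933] p [ 0.539  -0.047   0.0974] x [ 0.549 -0.114 -0.828] y [ 0.34  -0.874  0.346] F [ 0.31  0.31 -1.49] gap 0.0584
jaw clockwise angle since start 2.473066362403857 tilt err units [-0.004 -0.005 -0.002] torque about axis [-0.13  0.16 -0.08]
along -0.0251 up -0.0016 right 0.0004 lateral shares [0.009 0.001 0.006]
```

View pics/t16.png

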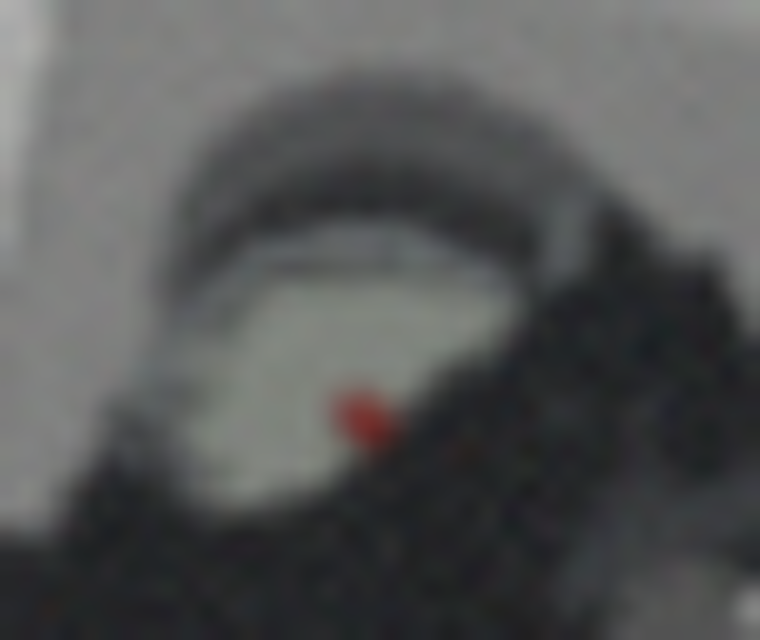

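View pics/s16.png

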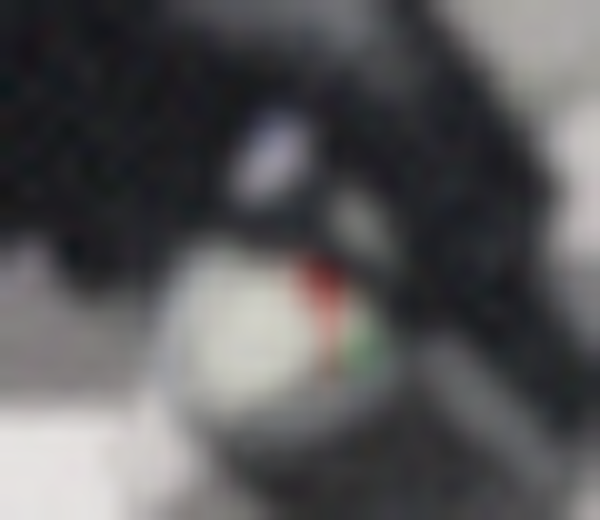

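```bash
cat > m.py <<'E'
from h import *
import sys
def meas(S,tag,box,H0):
    x0,y0,x1,y1=box
    im=S["pixels"][y0:y1,x0:x1].astype(float);im=cv2.resize(im,None,fx=8,fy=8,interpolation=cv2.INTER_CUBIC)
    r=im[...,0]-im[...,1:].max(-1);g=im[...,1]-np.maximum(im[...,0],im[...,2])
    P=lambda xs,ys:((xs+.5)/8-.5+x0,(ys+.5)/8-.5+y0)
    ys,xs=np.nonzero(g>12);w=g[ys,xs];print('green n',len(xs))
    if len(xs): 
        u=P((xs*w).sum()/w.sum(),(ys*w).sum()/w.sum());print(tag,'mark px',u,dang(S,u,onplane(S,proj(S,H0),H0)))
    # needle: angle distribution of red by radius about hub
    ys,xs=np.nonzero(r>15);A=[];
    for x,y in zip(xs,ys):
        a,rad=dang(S,P(x,y),H0);A.append((a,rad,r[y,x]))
    A=np.array(A)
    for lo,hi in((.008,.012),(.012,.016),(.016,.020),(.02,.026)):
        k=(A[:,1]>lo)&(A[:,1]<hi)
        if k.sum():
            z=(A[k,2]*np.exp(1j*A[k,0])).sum();print(tag,'needle',lo,round(float(np.angle(z)),3),k.sum())
    k=r>40;ys,xs=np.nonzero(k);print(tag,'red core',P(xs.mean(),ys.mean()))
if __name__=="__main__":
    tag=sys.argv[1]
    S=load(f"pics/side{tag}.pkl");T=load(f"pics/top{tag}.pkl")
    Hs=onplane(S,(310.8,193.7),np.array([.5205,-.0406,.1287]));Ht=onplane(T,(328.05,210.6),np.array([.5205,-.0406,.1287]))
    meas(S,'side',(298,180,325,206),Hs);meas(T,'top',(312,196,345,225),Ht)
E
for t in 10 12 16; do echo == $t; python3 m.py $t; done
```

```text
== 10
green n 458
side mark px (np.float64(312.7597097876716), np.float64(188.57283076735658)) (np.float64(-0.9599980627237467), np.float64(0.019989637580845623))
side needle 0.008 2.273 222
side needle 0.012 1.74 106
side needle 0.016 1.758 93
side needle 0.02 1.753 70
side red core (np.float64(310.6082317073171), np.float64(193.91412601626016))
green n 0
== 12
green n 444
side mark px (np.float64(312.8129103890213), np.float64(188.5732658358066)) (np.float64(-0.9486084348767837), np.float64(0.019939842268996946))
side needle 0.008 2.24 227
side needle 0.012 1.744 104
side needle 0.016 1.737 92
side needle 0.02 1.749 64
side red core (np.float64(310.6190476190476), np.float64(193.94246031746033))
green n 435
top mark px (np.float64(322.87622151442304), np.float64(205.48482490218632)) (np.float64(-0.9618013135309802), np.float64(0.021305512980559403))
top needle 0.008 1.692 108
top needle 0.012 1.689 72
top needle 0.016 1.719 109
top needle 0.02 1.697 89
top red core (np.float64(328.02037545787545), np.float64(210.6055402930403))
== 16
green n 129
side mark px (np.float64(312.6921009181238), np.float64(197.0504891544402)) (np.float64(1.4759873092740352), np.float64(0.020379726394853335))
side needle 0.008 1.989 166
side needle 0.012 1.766 58
side needle 0.016 1.8 7
side red core (np.float64(310.66964285714283), np.float64(194.1184523809524))
green n 0
top red core (np.float64(327.8146645021645), np.float64(210.57115800865802))Traceback (most recent call last):
  File "m.py", line 25, in <module>
    meas(S,'side',(298,180,325,206),Hs);meas(T,'top',(312,196,345,225),Ht)
                                        ~~~~^^^^^^^^^^^^^^^^^^^^^^^^^^^^^^
  File "m.py", line 17, in meas
    k=(A[:,1]>lo)&(A[:,1]<hi)
       ~^^^^^
IndexError: too many indices for array: array is 1-dimensional, but 2 were indexed
```

>>> servo_tool([
  [0.5,0,0,0,0.04,-0.009,-0.06],
  [0.5,0,0,0,0.04,-0.009,-0.06],
  [0.5,0,0,0,0,0,0],
  [0.5,0,0,0,0,0,0],
])

```text
t: 23.87
tcp_pos: [0.539, -0.047, 0.0974]
orientation: [2.392, 0.127, -1.317]
ft_force: [1.1, 1.0, -1.1]
finger_gap: 0.0586
```

```bash
python3 e.py;python3 -c "
from h import *
o=grab('17');crop(o['top'],310,190,38,32,20,'pics/t17.png');crop(o['side'],295,180,30,26,20,'pics/s17.png')";python3 m.py 17 2>&1|head -7
```

```text
t 23.8667 q [-0.186 -0.23   2.056 -0.015  0.719  1.025] p [ 0.539  -0.047   0.0974] x [ 0.55  -0.114 -0.827] y [ 0.269 -0.914  0.304] F [ 1.12  0.96 -1.05] gap 0.0586
jaw clockwise angle since start 2.564564240006026 tilt err units [-0.004 -0.003 -0.002] torque about axis [-0.07  0.21 -0.15]
along -0.0251 up -0.0016 right 0.0003 lateral shares [0.009 0.    0.006]
m.py:20: RuntimeWarning: Mean of empty slice.
  k=r>40;ys,xs=np.nonzero(k);print(tag,'red core',P(xs.mean(),ys.mean()))
  ret = ret.dtype.type(ret / rcount)
green n 14
side mark px (np.float64(312.6794243669443), np.float64(197.39141370444682)) (np.float64(1.500620692911747), np.float64(0.021753288969361052))
side needle 0.008 1.731 101
```

View pics/s17.png

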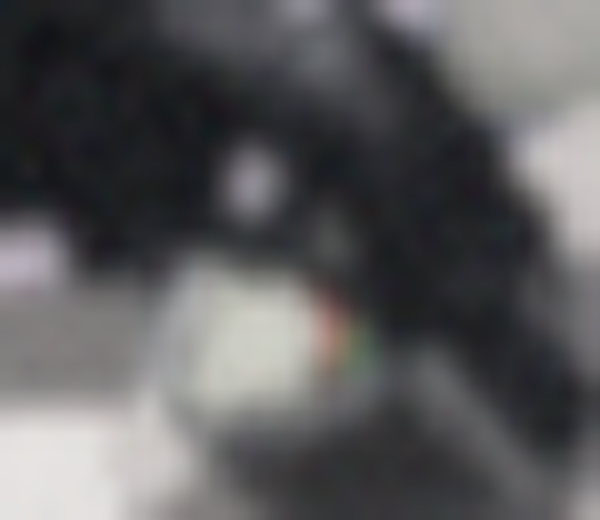

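>>> servo_tool([
  [0.5,0,0,0,0.048,-0.01,-0.072],
  [0.5,0,0,0,0.048,-0.01,-0.072],
  [0.5,0,0,0,0,0,0],
  [0.5,0,0,0,0,0,0],
])

```text
t: 24.3
tcp_pos: [0.539, -0.0468, 0.0973]
orientation: [2.502, 0.04, -1.365]
ft_force: [-0.1, -0.9, -0.7]
finger_gap: 0.0583
```

```bash
python3 e.py
```

```text
t 24.3 q [-0.186 -0.23   2.056 -0.015  0.719  1.158] p [ 0.539  -0.0468  0.0973] x [ 0.55  -0.113 -0.827] y [ 0.162 -0.958  0.239] F [-0.08 -0.9  -0.72] gap 0.0583
jaw clockwise angle since start 2.6978896456759496 tilt err units [-0.004 -0.003 -0.002] torque about axis [-0.06  0.24 -0.22]
along -0.0251 up -0.0017 right 0.0002 lateral shares [ 0.009 -0.001  0.006]
```

>>> servo_tool([
  [1,0,0,0,0,0,0],
  [1,0,0,0,0,0,0],
  [1,0,0,0,0,0,0],
  [1,0,0,0,0,0,0],
  [1,-0.035,0.008,0.055,0,0,0],
  [1,-0.05,0.011,0.08,0,0,0],
  [1,-0.06,0.012,0.09,0,0,0],
  [1,-0.06,0.012,0.09,0,0,0],
  [1,-0.06,0.012,0.09,0,0,0],
  [1,-0.03,0.006,0.04,0,0,0],
  [1,0,0,0,0,0,0],
])

```text
t: 25.22
tcp_pos: [0.4911, -0.0366, 0.1699]
orientation: [2.496, 0.046, -1.361]
ft_force: [-0.2, 0.4, -0.1]
finger_gap: 0.0853
```

```bash
python3 e.py;python3 -c "
from h import *
o=grab('18');crop(o['top'],310,190,38,32,20,'pics/t18.png');crop(o['side'],295,180,30,26,20,'pics/s18.png')";python3 m.py 18 2>&1
```

```text
t 25.2167 q [-0.182 -0.432  2.046 -0.013  0.931  1.149] p [ 0.4911 -0.0366  0.1699] x [ 0.551 -0.113 -0.827] y [ 0.169 -0.955  0.243] F [-0.24  0.39 -0.14] gap 0.0853
jaw clockwise angle since start 2.689659958223436 tilt err units [-0.005 -0.002 -0.003] torque about axis [0.05 0.31 0.03]
along 0.0624 up -0.0011 right 0.0001 lateral shares [ 0.006 -0.001  0.004]
green n 0
side needle 0.008 2.137 212
side needle 0.012 1.747 92
side needle 0.016 1.768 51
side needle 0.02 1.779 2
side red core (np.float64(310.625), np.float64(193.87946428571428))
green n 106
top mark px (np.float64(335.81442348366517), np.float64(212.73529327800892)) (np.float64(1.6106231925581402), np.float64(0.022786410221255222))
top needle 0.008 1.683 113
top needle 0.012 1.702 28
top needle 0.016 1.748 47
top needle 0.02 1.723 24
top red core (np.float64(327.9646535580524), np.float64(210.58497191011236))
```

View pics/s18.png

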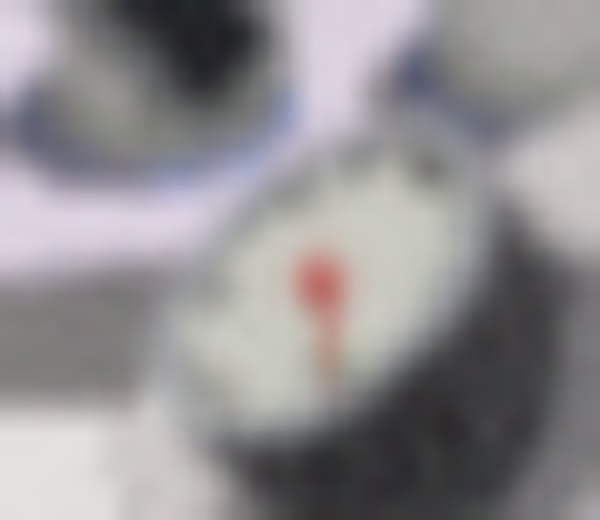

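View pics/t18.png

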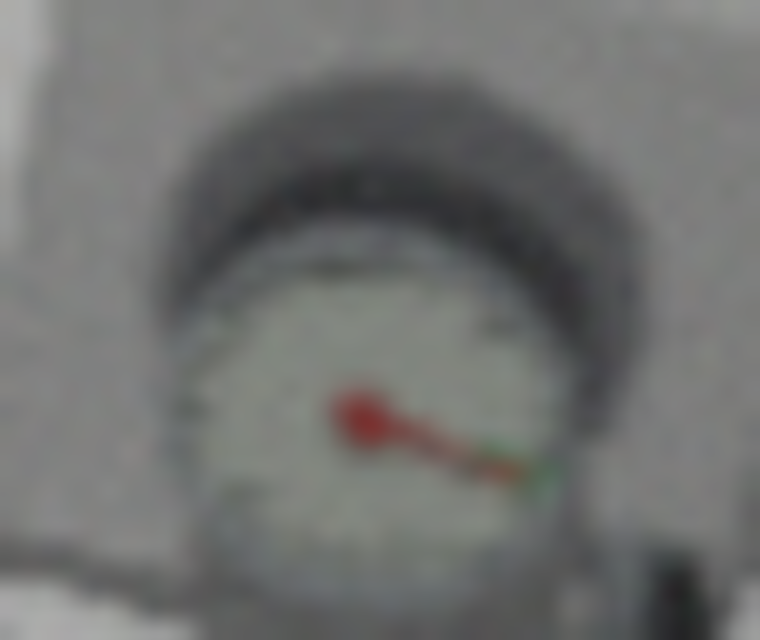

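Run:
```python
from h import *
from workcell import optics
def avg(n,k):
    L=[optics.read_camera(n) for _ in range(k)];r=dict(L[0]);r["pixels"]=np.mean([l["pixels"].astype(float) for l in L],0);return r
T=avg("top",6);S=avg("side",6)
pickle.dump((T,S),open("pics/avg18.pkl","wb"))
for r,u,nm in((T,(328.0,210.6),'top'),(S,(310.7,193.8),'side')):
    H=onplane(r,u,np.array([.5205,-.0406,.1287]))
    for rad in(.012,.015,.018,.020,.022,.024,.026):
        row=[]
        for a in np.arange(1.3,2.15,.1):
            X=H+rad*(np.cos(a)*UP+np.sin(a)*RT);p=proj(r,X)
            v=cv2.remap(r["pixels"].astype(np.float32),np.float32([[p[0]]]),np.float32([[p[1]]]),cv2.INTER_LINEAR)[0,0]
            row.append((int(v[0]-v[1]),int(v[1]-v[2]))) 
        print(nm,rad,row)
```

```text
top 0.012 [(0, 6), (3, 6), (8, 6), (14, 5), (19, 5), (14, 5), (8, 5), (2, 5), (0, 6)]
top 0.015 [(-3, 7), (-3, 7), (0, 9), (6, 10), (9, 9), (9, 7), (5, 6), (0, 5), (-2, 5)]
top 0.018 [(-5, 7), (-6, 8), (-10, 14), (-5, 16), (11, 12), (12, 9), (3, 7), (-1, 5), (-3, 6)]
top 0.02 [(-5, 7), (-7, 9), (-12, 14), (0, 15), (18, 12), (9, 9), (2, 7), (-2, 6), (-4, 6)]
top 0.022 [(-4, 6), (-6, 8), (-10, 12), (-1, 14), (8, 13), (5, 9), (0, 7), (-3, 6), (-4, 6)]
top 0.024 [(-3, 4), (-4, 5), (-7, 8), (-8, 14), (-8, 15), (-6, 10), (-3, 6), (-3, 5), (-4, 5)]
top 0.026 [(-2, 1), (-3, 2), (-6, 4), (-14, 12), (-12, 11), (-10, 8), (-7, 4), (-4, 3), (-4, 3)]
side 0.012 [(10, 9), (13, 9), (20, 9), (27, 9), (33, 9), (28, 9), (20, 9), (13, 8), (8, 8)]
side 0.015 [(3, 8), (7, 9), (9, 10), (17, 10), (24, 11), (21, 10), (13, 8), (6, 7), (2, 8)]
side 0.018 [(0, 7), (1, 8), (4, 10), (9, 11), (15, 10), (15, 9), (7, 8), (2, 7), (0, 7)]
side 0.02 [(-1, 6), (-1, 7), (1, 9), (3, 11), (10, 10), (12, 7), (5, 6), (1, 6), (0, 6)]
side 0.022 [(-1, 4), (-2, 6), (-1, 8), (-2, 10), (7, 7), (10, 4), (4, 4), (0, 4), (-1, 4)]
side 0.024 [(-1, 2), (-2, 4), (-3, 6), (-1, 6), (6, 3), (7, 2), (1, 2), (0, 2), (-1, 3)]
side 0.026 [(-1, 0), (-2, 2), (-3, 3), (0, 2), (4, 1), (4, 0), (0, 0), (-1, 1), (-1, 1)]
```

>>> servo_tool([
  [1,0.04,-0.009,-0.055,0,0,0],
  [1,0.045,-0.009,-0.07,0,0,0],
  [1,0.045,-0.009,-0.07,0,0,0],
  [1,0.045,-0.009,-0.07,0,0,0],
  [1,0.04,-0.009,-0.06,0,0,0],
  [1,0,0,0,0,0,0],
  [1,0,0,0,0,0,0],
])

```text
t: 26.5
tcp_pos: [0.5254, -0.0438, 0.1183]
orientation: [2.496, 0.046, -1.363]
ft_force: [-0.9, 0.4, 0.3]
finger_gap: 0.0853
```

```bash
python3 e.py
```

```text
t 26.5 q [-0.185 -0.291  2.057 -0.013  0.779  1.148] p [ 0.5254 -0.0438  0.1183] x [ 0.55  -0.113 -0.827] y [ 0.169 -0.955  0.242] F [-0.86  0.38  0.28] gap 0.0853
jaw clockwise angle since start 2.6898578609638153 tilt err units [-0.005 -0.003 -0.003] torque about axis [0.05 0.26 0.03]
along 0.0001 up -0.0013 right 0.0 lateral shares [ 0.007 -0.001  0.005]
```

>>> servo_tool([
  [1,0.04,-0.008,-0.05,0,0,0],
  [1,0.04,-0.008,-0.055,0,0,0],
  [1,0.01,-0.002,-0.02,0,0,0],
  [1,0,0,0,0,0,0],
  [1,0,0,0,0,0,0],
])

```text
t: 26.92
tcp_pos: [0.54, -0.0466, 0.1014]
orientation: [2.497, 0.046, -1.358]
ft_force: [0.8, -0.1, 0.8]
finger_gap: 0.0855
```

```bash
python3 e.py
```

```text
t 26.9167 q [-0.185 -0.234  2.052 -0.014  0.724  1.149] p [ 0.54   -0.0466  0.1014] x [ 0.553 -0.113 -0.825] y [ 0.168 -0.955  0.243] F [ 0.8  -0.08  0.82] gap 0.0855
jaw clockwise angle since start 2.6897198285465187 tilt err units [-0.004  0.001 -0.003] torque about axis [0.01 0.26 0.03]
along -0.0223 up 0.0014 right -0.0003 lateral shares [-0.008 -0.    -0.005]
```

Close enough (22 mm in). I'll grip again and nudge it clockwise.

>>> servo_tool([
  [0.5,-0.005,0,-0.01,0,0,0],
  [0.5,0,0,0,0,0,0],
  [0.5,0,0,0,0,0,0],
  [0.5,0,0,0,0,0,0],
  [0.5,0,0,0,0,0,0],
])

```text
t: 27.33
tcp_pos: [0.5389, -0.0458, 0.1011]
orientation: [2.499, 0.047, -1.357]
ft_force: [4.3, -1.5, -3.5]
finger_gap: 0.0583
```

```bash
python3 e.py
```

```text
t 27.3333 q [-0.185 -0.237  2.055 -0.012  0.722  1.148] p [ 0.5389 -0.0458  0.1011] x [ 0.554 -0.112 -0.825] y [ 0.168 -0.956  0.242] F [ 4.3  -1.51 -3.51] gap 0.0583
jaw clockwise angle since start 2.6902482203685496 tilt err units [-0.006  0.003 -0.004] torque about axis [0.14 0.1  0.04]
along -0.0218 up 0.0002 right -0.0008 lateral shares [-0.002 -0.005 -0.001]
```

>>> servo_tool([
  [0.5,0,0,0,0.03,-0.006,-0.045],
  [0.5,0,0,0,0.03,-0.006,-0.045],
  [0.5,0,0,0,0,0,0],
  [0.5,0,0,0,0,0,0],
])

```text
t: 27.67
tcp_pos: [0.5389, -0.0459, 0.1012]
orientation: [2.571, -0.014, -1.386]
ft_force: [1.3, -0.4, -1.3]
finger_gap: 0.0581
```

```bash
python3 e.py
```

```text
t 27.6667 q [-0.185 -0.237  2.056 -0.013  0.722  1.237] p [ 0.5389 -0.0459  0.1012] x [ 0.555 -0.112 -0.824] y [ 0.095 -0.976  0.197] F [ 1.34 -0.43 -1.27] gap 0.0581
jaw clockwise angle since start 2.7784231810738254 tilt err units [-0.005  0.003 -0.004] torque about axis [0.16 0.2  0.06]
along -0.0218 up 0.0003 right -0.0007 lateral shares [-0.002 -0.005 -0.001]
```

>>> servo_tool([
  [1,0,0,0,0,0,0],
  [1,0,0,0,0,0,0],
  [1,0,0,0,0,0,0],
  [1,0,0,0,0,0,0],
  [1,-0.035,0.008,0.055,0,0,0],
  [1,-0.05,0.011,0.08,0,0,0],
  [1,-0.06,0.012,0.09,0,0,0],
  [1,-0.06,0.012,0.09,0,0,0],
  [1,-0.08,0.012,0.11,0,0,0],
  [1,-0.1,0.01,0.12,0,0,0],
  [1,-0.05,0,0.05,0,0,0],
  [1,0,0,0,0,0,0],
])

```text
t: 28.67
tcp_pos: [0.4682, -0.0351, 0.1986]
orientation: [2.568, -0.012, -1.382]
ft_force: [0.3, -0.8, -0.1]
finger_gap: 0.0851
```

Run:
```python
from h import *
st();o=grab('19');crop(o['top'],310,190,38,32,20,'pics/t19.png');crop(o['side'],260,130,80,75,8,'pics/s19.png')
for n,c,s in [(n,c,s) for n in o for c,s in blobs(o[n]["pixels"],(4,140,100),(22,255,255),40)]: print(n,c,s[4])
for r,u,nm in((o['top'],(328.0,210.6),'top'),(o['side'],(310.7,193.8),'side')):
    H=onplane(r,u,np.array([.5205,-.0406,.1287]))
    for rad in(.015,.018,.020,.022,.024,.026):
        row=[]
        for a in np.arange(1.3,2.15,.1):
            p=proj(r,H+rad*(np.cos(a)*UP+np.sin(a)*RT))
            v=cv2.remap(r["pixels"].astype(np.float32),np.float32([[p[0]]]),np.float32([[p[1]]]),cv2.INTER_LINEAR)[0,0]
            row.append((int(v[0]-v[1]),int(v[1]-v[2]))) 
        print(nm,rad,row)
```

```text
t 28.6667 q [-0.193 -0.518  2.041 -0.005  1.015  1.219] p [ 0.4682 -0.0351  0.1986] x [ 0.556 -0.113 -0.823] y [ 0.099 -0.975  0.2  ] F [ 0.35 -0.84 -0.12] gap 0.0851
side [351.   94.2] 95
side [300.5 165.8] 151
side [317.6 159.4] 64
side [321.9 168.8] 81
side [517.5 284.7] 171
top [262.5 171.7] 112
top [285.2 176.9] 109
top [257.  193.2] 112
top [279.3 198.4] 116
top 0.015 [(-3, 7), (-2, 8), (2, 8), (7, 8), (8, 8), (6, 9), (2, 8), (-1, 7), (-5, 8)]
top 0.018 [(-5, 7), (-5, 7), (-5, 9), (0, 9), (8, 9), (7, 10), (-1, 9), (-4, 8), (-4, 7)]
top 0.02 [(-4, 6), (-3, 7), (-4, 8), (5, 9), (18, 10), (3, 12), (-5, 10), (-5, 8), (-4, 7)]
top 0.022 [(-4, 5), (-3, 5), (-3, 6), (5, 9), (9, 12), (-4, 17), (-8, 13), (-7, 8), (-5, 7)]
top 0.024 [(-3, 4), (-2, 4), (-2, 4), (0, 8), (-5, 14), (-12, 16), (-9, 11), (-7, 7), (-5, 6)]
top 0.026 [(-3, 2), (-2, 1), (-2, 2), (-6, 5), (-9, 10), (-11, 10), (-8, 6), (-5, 3), (-5, 3)]
side 0.015 [(5, 7), (9, 7), (12, 7), (20, 8), (25, 10), (20, 12), (8, 12), (-1, 13), (-2, 12)]
side 0.018 [(1, 6), (4, 6), (8, 6), (12, 7), (17, 10), (12, 13), (0, 14), (-5, 12), (-4, 10)]
side 0.02 [(0, 4), (1, 4), (5, 5), (9, 6), (12, 10), (6, 12), (-2, 11), (-5, 10), (-4, 7)]
side 0.022 [(0, 3), (0, 3), (3, 4), (7, 5), (7, 8), (1, 9), (-4, 9), (-4, 7), (-3, 4)]
side 0.024 [(0, 1), (0, 2), (0, 2), (4, 3), (3, 5), (-1, 7), (-4, 6), (-3, 3), (-1, 1)]
side 0.026 [(-1, 0), (0, 0), (-1, 1), (2, 1), (0, 3), (-1, 4), (-3, 4), (-1, 1), (-1, 0)]
```

View pics/t19.png

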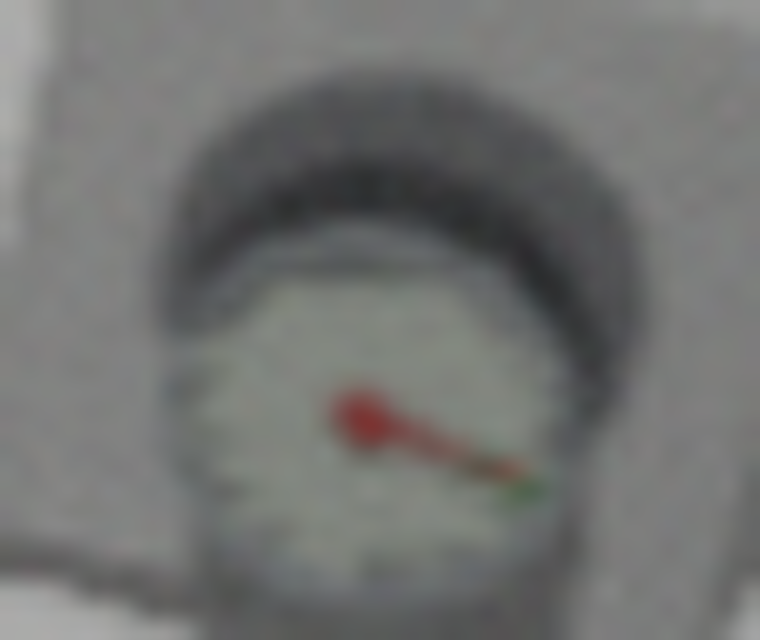

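View pics/s19.png

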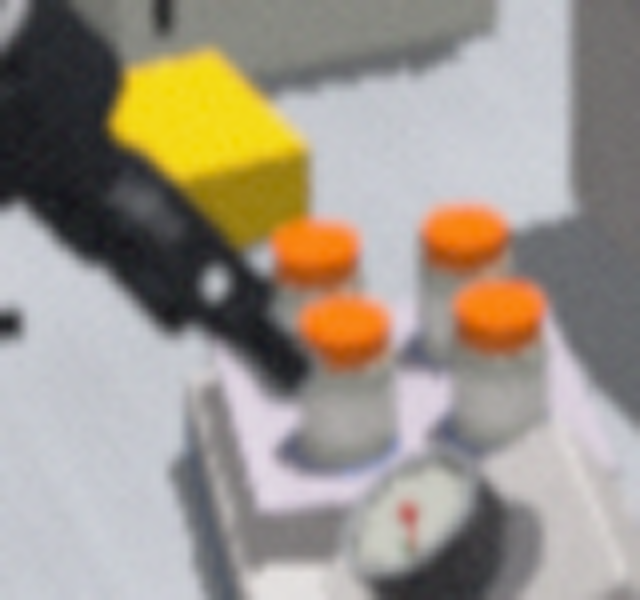

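View pics/top19.png

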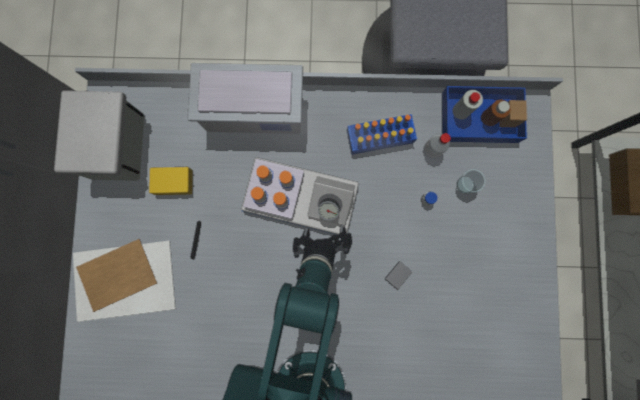

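The mark now sits slightly clockwise of the needle, by about 0.05 rad. One fine correction back.

>>> servo_tool([
  [1,0.06,-0.009,-0.075,0,0,0],
  [1,0.07,-0.009,-0.09,0,0,0],
  [1,0.07,-0.009,-0.09,0,0,0],
  [1,0.06,-0.009,-0.08,0,0,0],
  [1,0.045,-0.009,-0.07,0,0,0],
  [1,0.04,-0.009,-0.06,0,0,0],
  [1,0,0,0,0,0,0],
  [1,0,0,0,0,0,0],
])

```text
t: 29.43
tcp_pos: [0.5205, -0.0428, 0.1154]
orientation: [2.56, -0.007, -1.401]
ft_force: [0.3, -0.6, -0.2]
finger_gap: 0.0855
```

```bash
python3 e.py
```

```text
t 29.4333 q [-0.186 -0.297  2.065 -0.011  0.785  1.23 ] p [ 0.5205 -0.0428  0.1154] x [ 0.545 -0.11  -0.831] y [ 0.102 -0.975  0.196] F [ 0.26 -0.62 -0.23] gap 0.0855
jaw clockwise angle since start 2.77329725926329 tilt err units [-0.008 -0.012 -0.004] torque about axis [ 0.1   0.25 -0.02]
along 0.0005 up -0.007 right 0.0001 lateral shares [ 0.038 -0.008  0.026]
```

>>> servo_tool([
  [1,0.04,-0.008,0.02,-0.008,-0.012,-0.004],
  [1,0,0,0,0,0,0],
  [1,0,0,0,0,0,0],
])

```text
t: 29.68
tcp_pos: [0.5266, -0.0439, 0.118]
orientation: [2.562, -0.018, -1.389]
ft_force: [-0.6, 0.2, -0.4]
finger_gap: 0.0852
```

```bash
python3 e.py
```

```text
t 29.6833 q [-0.18  -0.288  2.056 -0.024  0.774  1.244] p [ 0.5266 -0.0439  0.118 ] x [ 0.551 -0.118 -0.826] y [ 0.097 -0.974  0.204] F [-0.56  0.19 -0.41] gap 0.0852
jaw clockwise angle since start 2.7734100231479544 tilt err units [ 0.    -0.001  0.001] torque about axis [ 0.08  0.23 -0.1 ]
along -0.0009 up -0.0005 right -0.0001 lateral shares [ 0.002 -0.001  0.002]
```

>>> servo_tool([
  [1,0.04,-0.008,-0.05,0,0,0],
  [1,0.035,-0.008,-0.055,0,0,0],
  [1,0.01,-0.002,-0.02,0,0,0],
  [1,0,0,0,0,0,0],
  [0.5,-0.003,0,-0.005,0,0,0],
  [0.5,0,0,0,0,0,0],
  [0.5,0,0,0,0,0,0],
  [0.5,0,0,0,0,0,0],
  [0.5,0,0,0,0,0,0],
])

```text
t: 30.43
tcp_pos: [0.5407, -0.0462, 0.0991]
orientation: [2.565, -0.017, -1.385]
ft_force: [3.0, -0.9, -2.6]
finger_gap: 0.0587
```

```bash
python3 e.py
```

```text
t 30.4333 q [-0.181 -0.23   2.055 -0.023  0.715  1.244] p [ 0.5407 -0.0462  0.0991] x [ 0.554 -0.117 -0.824] y [ 0.096 -0.974  0.203] F [ 3.02 -0.9  -2.6 ] gap 0.0587
jaw clockwise angle since start 2.774145292163168 tilt err units [-0.     0.003 -0.001] torque about axis [0.15 0.13 0.07]
along -0.0245 up 0.0006 right -0.0008 lateral shares [-0.004 -0.004 -0.002]
```

>>> servo_tool([
  [0.5,0,0,0,-0.018,0.004,0.026],
  [0.5,0,0,0,-0.018,0.004,0.026],
  [0.5,0,0,0,0,0,0],
  [0.5,0,0,0,0,0,0],
])

```text
t: 30.77
tcp_pos: [0.5407, -0.0462, 0.0991]
orientation: [2.521, 0.02, -1.366]
ft_force: [0.9, -0.5, -1.5]
finger_gap: 0.0584
```

```bash
python3 e.py
```

```text
t 30.7667 q [-0.18  -0.23   2.054 -0.024  0.715  1.191] p [ 0.5407 -0.0462  0.0991] x [ 0.554 -0.117 -0.824] y [ 0.141 -0.963  0.232] F [ 0.91 -0.51 -1.46] gap 0.0584
jaw clockwise angle since start 2.7198770823187 tilt err units [ 0.     0.003 -0.   ] torque about axis [0.24 0.25 0.13]
along -0.0245 up 0.0006 right -0.0008 lateral shares [-0.004 -0.005 -0.002]
```

>>> servo_tool([
  [1,0,0,0,0,0,0],
  [1,0,0,0,0,0,0],
  [1,0,0,0,0,0,0],
  [1,0,0,0,0,0,0],
  [1,-0.035,0.008,0.055,0,0,0],
  [1,-0.05,0.011,0.08,0,0,0],
  [1,-0.06,0.012,0.09,0,0,0],
  [1,-0.06,0.012,0.09,0,0,0],
  [1,-0.08,0.012,0.11,0,0,0],
  [1,-0.1,0.01,0.12,0,0,0],
  [1,-0.05,0,0.05,0,0,0],
  [1,0,0,0,0,0,0],
])

```text
t: 31.77
tcp_pos: [0.4698, -0.0354, 0.1959]
orientation: [2.521, 0.019, -1.365]
ft_force: [-0.5, -0.2, 1.1]
finger_gap: 0.0854
```

Run:
```python
from h import *
st();o=grab('20');crop(o['top'],310,190,38,32,20,'pics/t20.png');crop(o['side'],260,130,80,75,8,'pics/s20.png')
for n,c,s in [(n,c,s) for n in o for c,s in blobs(o[n]["pixels"],(4,140,100),(22,255,255),40)]: print(n,c,s[4])
print([ (c,s[4]) for c,s in blobs(o['top']["pixels"],(100,150,80),(125,255,255)) if c[1]>150])
for r,u,nm in((o['top'],(328.0,210.6),'top'),(o['side'],(310.7,193.8),'side')):
    H=onplane(r,u,np.array([.5205,-.0406,.1287]))
    for rad in(.015,.018,.020,.022,.024,.026):
        row=[]
        for a in np.arange(1.3,2.15,.1):
            p=proj(r,H+rad*(np.cos(a)*UP+np.sin(a)*RT))
            v=cv2.remap(r["pixels"].astype(np.float32),np.float32([[p[0]]]),np.float32([[p[1]]]),cv2.INTER_LINEAR)[0,0]
            row.append((int(v[0]-v[1]),int(v[1]-v[2]))) 
        print(nm,rad,row)
```

```text
t 31.7667 q [-0.187 -0.511  2.042 -0.015  1.007  1.174] p [ 0.4698 -0.0354  0.1959] x [ 0.555 -0.118 -0.823] y [ 0.141 -0.962  0.233] F [-0.53 -0.16  1.11] gap 0.0854
side [357.   93.1] 125
side [300.4 165.6] 149
side [317.6 159.4] 64
side [321.9 168.8] 81
side [517.5 284.8] 171
top [262.5 171.7] 111
top [285.2 177. ] 110
top [257.  193.2] 114
top [279.3 198.3] 115
[(array([430.7, 197.6]), np.int32(91))]
top 0.015 [(-2, 6), (0, 6), (3, 8), (7, 10), (9, 8), (8, 7), (3, 7), (0, 6), (-3, 6)]
top 0.018 [(-4, 6), (-3, 7), (-5, 11), (-2, 13), (6, 13), (6, 10), (0, 8), (-4, 7), (-4, 7)]
top 0.02 [(-5, 7), (-6, 7), (-9, 11), (0, 11), (13, 11), (4, 10), (-1, 7), (-2, 7), (-3, 6)]
top 0.022 [(-5, 6), (-5, 6), (-6, 8), (0, 11), (5, 12), (0, 10), (-2, 8), (-3, 7), (-3, 6)]
top 0.024 [(-4, 4), (-5, 5), (-5, 6), (-6, 12), (-9, 15), (-9, 12), (-5, 8), (-3, 4), (-3, 4)]
top 0.026 [(-3, 3), (-4, 3), (-7, 5), (-12, 12), (-13, 12), (-12, 11), (-8, 7), (-2, 1), (-2, 0)]
side 0.015 [(4, 8), (8, 9), (12, 8), (19, 8), (25, 10), (21, 10), (11, 9), (5, 9), (2, 9)]
side 0.018 [(0, 8), (3, 7), (8, 7), (12, 8), (15, 9), (11, 10), (4, 10), (1, 8), (0, 7)]
side 0.02 [(0, 6), (0, 6), (5, 6), (8, 7), (9, 8), (7, 9), (3, 7), (2, 5), (1, 5)]
side 0.022 [(-2, 4), (0, 4), (2, 5), (4, 6), (5, 6), (4, 6), (3, 4), (1, 3), (0, 4)]
side 0.024 [(-3, 2), (-1, 3), (0, 4), (2, 3), (3, 4), (2, 4), (1, 2), (0, 2), (-1, 3)]
side 0.026 [(-2, 0), (-2, 1), (-2, 2), (0, 1), (1, 1), (1, 1), (0, 0), (-1, 0), (-1, 0)]
```

View pics/t20.png

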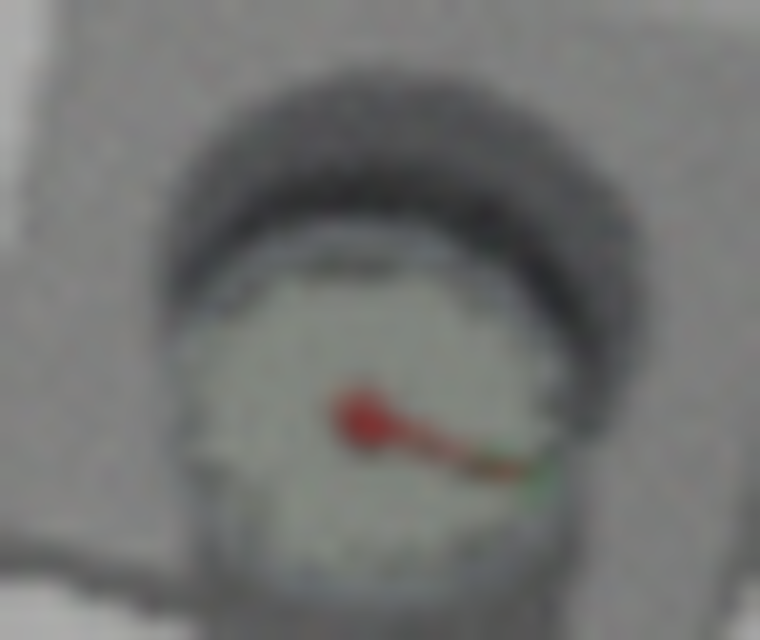

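View pics/s20.png

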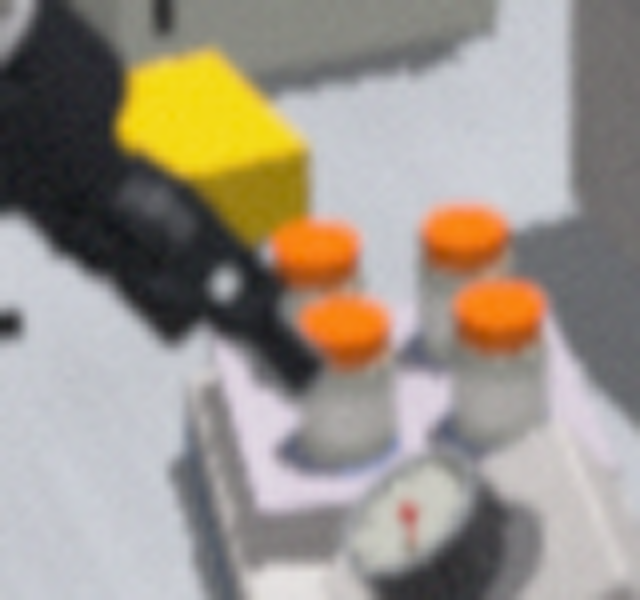

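```bash
python3 -c "
from workcell import finish_job
print(finish_job())"
```

```text
the job is handed in; nothing more can be done
None
```

I stood both orange-capped jars on the two front circles. Then, with the pan loaded, I turned the bezel about 2.67 rad clockwise, let go and backed the gripper off.

- **Jars:** The last pictures show the four orange caps in a regular square on the pan. The front left jar measured about 2 mm off its ideal spot. I checked the front right one only by the cap spacing, which matched.
- **Pan:** It sank about 6 mm, judging by the needle, so it was never near its 20 mm stop.
- **Needle and mark:** The needle tip reads about 1.70 rad and the green mark about 1.71 rad in the top view. That is well inside the mark's width, good to roughly 0.03 rad.
- **Other objects:** The blue-capped jar is where it started (same pixel to within 0.1). The other things on the counter look unmoved in the pictures, but I did not measure them.
- **Time:** I handed it in at about 32 s on the robot's clock, with the gripper touching nothing.

**Bezel correction:** The first turn stopped about 0.04 rad short. A second nudge went about 0.06 rad too far, so I gripped the bezel again and turned it back 0.05 rad counter-clockwise.

**Camera disagreement:** The two views disagreed on the needle by about 0.05 rad (1.70 from the top, 1.75 from the side). In the final side view the needle covers the mark, so that reading could not be checked there.

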